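# Lift the retaining ring out of a dust sampler's inlet head

## Robot

A 6-joint arm with a two-finger parallel gripper is mounted at the origin on a cart in front of the work surface, level with it; the furniture and walls round the work are solid. World frame = base frame: x ahead of the robot, y to its left, z up, the work surface at z = 0. Lengths are in m, angles in rad, forces in N, time in s.
With the tool pointing down it reaches from about 0.275 to 0.825 m from the base axis. Payload 5.2 kg.
Tool frame: the origin (TCP) lies between the finger pads; the fingertips stand 25 mm ahead of it and the grasp point (between the pads) lies 6 mm ahead of it; z points along the fingers, x is the direction in which the jaws open and shut, and the axes are right-handed (so a half turn about z gives the same grasp; the last joint's range is limited). The gripper opens to 93 mm and grips with 3 to 60 N. Pads are 15 mm wide; open, the fingers measure 128 mm over their backs; the gripper's body (75 mm by 188 mm) begins 65 mm behind the grasp point.
Start: joints at [0.996, 0.259, 1.535, -0, 1.348, -0.203], TCP at [0.2, 0.512, 0.244] pointing down, gripper open.
Joint ranges: [-3.14, 3.14], [-0.91, 2.08], [0.19, 2.58], [-1.22, 4.36], [0.22, 2.71], [-3.12, 3.12]. Speed limits (rad/s): [2.57, 2.57, 3.14, 3.14, 3.14, 3.14].

## Interface

Orientations are given as a unit quaternion [x, y, z, w].
In Python, from rig import arm gives the robot as it stands. Calls block until the motion is done:
- arm.move_pose(position, orientation): joint-space move of the TCP to a pose.
- arm.servo_line(position, frame=None, vel=0.15, contact_N=None): straight line of the TCP; frame=None keeps the orientation; vel is the mean speed in m/s. With contact_N (N) it stops when the force on the tool has changed by that much, and returns True; else False.
- arm.set_joints(angles): joint-space move.
- arm.set_gripper(opening, force=None): opening from 0.0 (shut) to 1.0 (fully open); force is the grip in N (None keeps the last); returns when the fingers have stopped.
- arm.pause(seconds).
- arm.inverse_kinematics(position, orientation): joint angles nearest the present ones, or None.
- arm.camera(name): name is "side" or "top" or "wrist"; returns the picture (400x640x3 uint8, blue, green, red); there is no depth.
- arm.camera_info(name): a dict with "intrinsics" (3x3 intrinsics, pixels), "rvec" (rotation vector, rad) and "tvec" (3), from world to camera coordinates, as OpenCV has them. Camera axes: x right, y down, z forward; pixel columns grow to the right and rows downward; lengths in m; the calibration is good to about 2 mm. A picture is of the moment at which its call begins: read the wrist's pose just before it. camera_info takes no time and is no camera call; for the wrist camera it gives the pose at the moment of the call.
A pose or a line that the arm cannot do raises arm.Unreachable and nothing moves.
- arm.finish_job(): hands the job in, once; it reports no verdict.
Readings, each from a call of its own:
- arm.get_t(): time.
- arm.get_qpos(): joint angles.
- arm.get_joint_vel(): joint speeds.
- arm.get_joint_torque(): joint torques, N m.
- arm.get_ee_pos(): TCP position.
- arm.get_tcp_rot(): TCP orientation.
- arm.get_wrist_force(): force on the tool from outside, world axes, zero at the start.
- arm.get_moment(): the same for the moment, N m.
- arm.get_finger_gap(): opening from 0.0 (shut) to 1.0 (fully open).
Only numpy, scipy, OpenCV 4.12 (cv2) and the standard library are available. Lean on these libraries where they do the work, as an engineer would, in place of code of your own. Each camera call takes 0.05 s, during which the arm holds its last target.

## Task

The perforated screen in the dust sampler's inlet head is due for a change. With the right-angle hook pick from the rack, get under one end of the split retaining ring through the pry slot in the head's wall and lift the ring out from under its lugs; lay the ring flat in the round steel parts dish and hang the pick back in the rack slot it came from. Leave the other picks, the filter cassettes and the sample vials where they are.

Things in the scene. Friction and masses are not known exactly. Their poses are not given: they have to be found in the camera images.
- head: Inlet head, fixed: round aluminium body 88 mm across, 50 mm high, on a dark round foot 102 mm across whose top is 10 mm high. Origin on its axis at the worktop, z up, +x towards its pry slot. Open bore with the screen and over it the ring. Wall 34.5 to 44 mm from the axis. Four lugs reach in from the wall to 32 mm from the axis over the ring, tops 48 mm high: at 30-60 (near) and 150-172 degrees (far) to either side of +x.
- head_slot (a point): The pry slot: the one gap in the head's wall, 27 degrees to either side of the head's +x, open above and outside. This point lies on its flat floor (31.5 mm over the worktop), mid-slot, on the outside of the wall, 44 mm from the axis. The floor runs inward, under the ring, to the screen's cut-away edge 24 mm from the axis (38.5 to 41.5 mm high). Choose the ring end nearer mid-slot; the other lies close to the slot's side.
- screen: Perforated steel screen in the bore, 58 mm across, top 41.5 mm over the worktop; fixed, it stays. Origin and axes are the head's.
- ring: Split retaining ring, dark spring steel, 32 g, 67 mm across outside, 55 inside, 3.5 thick, upper outer edge bevelled. Origin: centre of its underside; split (3 mm wide) on its own +x. Starts seated in the head, underside 42 mm over the worktop, so 10.5 mm free below it in the pry slot; split within 5 degrees of mid-slot. Both ends are springy. A foot under the split slips through; 15 to 22 degrees (8-12 mm) beside it, under one end, it holds.
- ring_end (a point): Point on the ring's underside, on one of its ends, mid-width (30.5 mm from the ring's centre, 19 degrees from its +x); the other end mirrors it. Lifted 12 mm or more here (5 to 20 N, then slack) the ring snaps past the near lugs; its far side stays under the far lugs. Then swing the end up and inward in an arc about the far side, like a lid: pulled straight up it slips off the foot. Past some 70 degrees it slips out, hangs from the hook at the split and can be carried.
- hook_pick: Right-angle hook pick, 90 g, hangs upright in the rack. Origin on its axis at the underside of its steel collar (23 mm across, 6 high); z up along the grey square handle, 16 x 16 mm, 5 to 71 mm up; shank 6 mm thick down to -85 mm, then a foot 4.4 mm thick along the pick's +x. Hold it by the handle, upright.
- hook_pick_tip (a point): Centre of the rounded end (radius 2.2 mm) of the hook pick's foot: 24 mm from the shank's axis along the pick's +x, 82 mm below its origin; the foot rises 3 mm from shank to tip.
- pick_rack: Grey rack, fixed. Origin at the worktop under the middle slot. Plate 8 mm thick, top at 105 mm, 120 mm along y, with slots 9.6 mm wide at y = -40, 0, 40 mm, open to -x, ending 5 mm past x = 0. A pick hangs with its shank at x = 0, collar on the plate behind a kerb 2.5 mm high (x = -19 to -14): lift it over 4 mm, draw it out along -x. The hook pick's foot points to -x within 9 degrees.
- straight_pick: Pick with the same handle and a straight tip, in another slot of the rack. Leave it.
- bent_pick: Pick with the same handle and a short tip bent at 45 degrees (12 mm out), in another slot. Leave it.
- parts_dish: Round flat steel dish, fixed, 128 mm across its flared rim, 20 mm high, on a rubber base. Origin at the worktop under its centre; its floor is 8 mm over the worktop and flat to 50 mm from the centre. To leave a hung ring here, stand it on the floor, lay its top over forward (the way the foot points) by moving and lowering the pick, then draw the foot back low out from under it, 45 mm or so; the rim holds the ring back.
- filter_cassette_a: Light grey filter cassette, 54 mm across, 27 mm high, behind the head. Leave it.
- filter_cassette_b: Cream filter cassette, 54 mm across, 27 mm high, behind the head. Leave it.
- sample_vial_a: White vial with a cap, 24 mm across, 62 mm high, near the rack. Leave it.
- sample_vial_b: Brown vial with a cap, 24 mm across, 62 mm high, near the rack. Leave it.

How it is judged:
By the outcome, as a careful person would: the job done as asked, in the order asked, and still so for the second after the job is handed in, with the robot touching nothing.
It also fails if it takes over 72 s, if anything falls off the work surface, if the arm or the gripper's body presses on something with over 40 N, if the wrist force passes 120 N, or if a joint passes its speed limit or range.

## Working session

There is one attempt and no reset: what is moved stays moved. The work goes in short steps, each a Python script; the robot and the scene stay as the last script left them, time stands still between calls to the robot, and variables do not carry over. Pictures are saved under pics/ and viewed, and the job is handed in when it is done.

```bash
ls; mkdir -p pics; python3 - <<'E'
from rig import arm
import cv2
print(arm.get_t())
for n in ["side","top","wrist"]:
    i=arm.camera_info(n); print(n,i)
    cv2.imwrite(f"pics/{n}0.png",arm.camera(n))
print(arm.get_t(),arm.get_ee_pos(),arm.get_tcp_rot())
E
```

```text
pics
0.0
side {'intrinsics': array([[436.84999073,   0.        , 316.92266018],
       [  0.        , 436.84999073, 195.1068639 ],
       [  0.        ,   0.        ,   1.        ]]), 'rvec': array([ 2.16343872, -0.04040221,  0.05544759]), 'tvec': array([-0.5788202 ,  0.28917048,  0.57951139])}
top {'intrinsics': array([[374.86332029,   0.        , 313.16009755],
       [  0.        , 374.86332029, 190.53076794],
       [  0.        ,   0.        ,   1.        ]]), 'rvec': array([ 2.07663581, -2.14745739,  0.22849181]), 'tvec': array([0.34447063, 0.60216976, 0.82135059])}
wrist {'intrinsics': array([[357.71993117,   0.        , 322.19165488],
       [  0.        , 357.71993117, 195.54013105],
       [  0.        ,   0.        ,   1.        ]]), 'rvec': array([-2.38853689, -1.63481211, -0.23592315]), 'tvec': array([-0.54964042, -0.03346704,  0.39162204])}
0.15 [0.19958087 0.51210962 0.24300813] [ 8.25613592e-01  5.64235512e-01 -6.37790672e-04  2.77509484e-04]
```

View pics/side0.png

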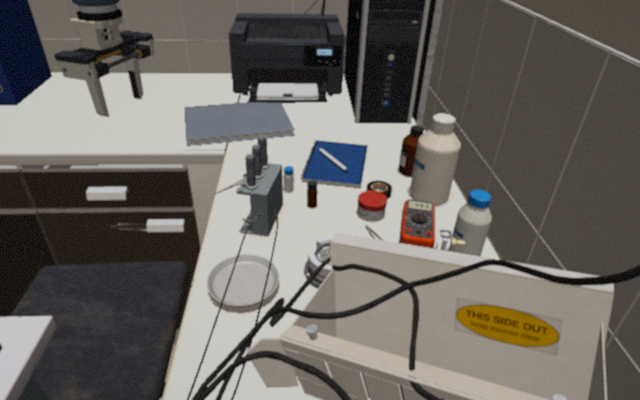

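View pics/top0.png

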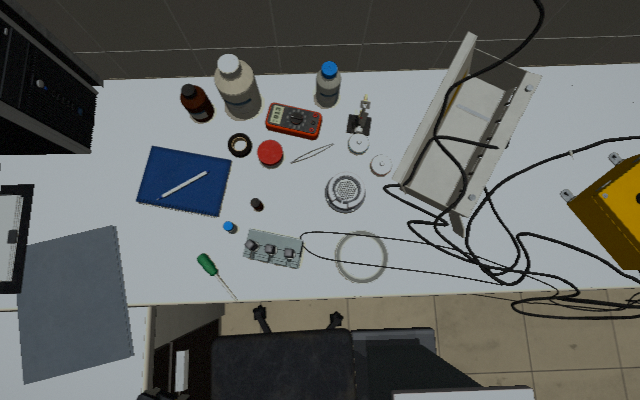

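View pics/wrist0.png

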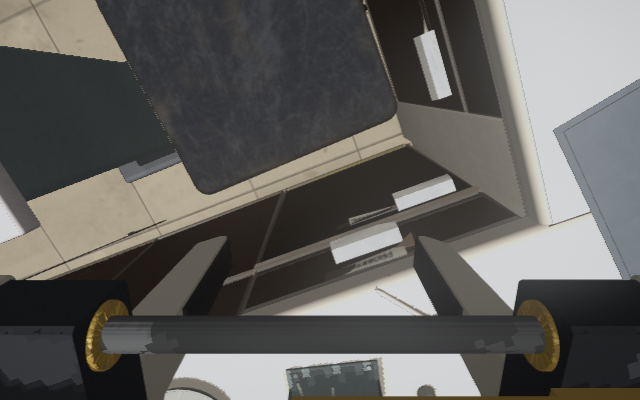

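The side view shows the rack at (262,195), the dish at (243,281) and the head half hidden at (320,262). The top view shows the rack at (273,250), the dish at (361,257) and the head at (346,191). I'll write helpers next and enlarge these areas.

```bash
cat > h.py <<'E'
import numpy as np, cv2
from scipy.spatial.transform import Rotation as R
def cam(info):
    Rm=cv2.Rodrigues(np.array(info["rvec"],float))[0]; t=np.array(info["tvec"],float)
    return np.array(info["intrinsics"]),Rm,t
def proj(info,P):
    K,Rm,t=cam(info); p=(np.atleast_2d(P)@Rm.T+t)@K.T; return p[:,:2]/p[:,2:]
def ray(info,uv):
    K,Rm,t=cam(info); d=Rm.T@np.linalg.solve(K,np.array([uv[0],uv[1],1.0])); return -Rm.T@t,d/np.linalg.norm(d)
def onz(info,uv,z):
    c,d=ray(info,uv); return c+d*(z-c[2])/d[2]
def tri(obs):
    A=np.zeros((3,3));b=np.zeros(3);rs=[]
    for i,uv in obs:
        c,d=ray(i,uv);M=np.eye(3)-np.outer(d,d);A+=M;b+=M@c;rs.append((c,M))
    X=np.linalg.solve(A,b); return X,[np.linalg.norm(M@(X-c)) for c,M in rs]
def crop(img,x0,y0,x1,y1,s,name):
    c=cv2.resize(img[y0:y1,x0:x1],None,fx=s,fy=s,interpolation=cv2.INTER_CUBIC); cv2.imwrite(name,c)
E
python3 - <<'E'
from rig import arm
from h import *
t=cv2.imread("pics/top0.png"); i=arm.camera_info("top")
for n,uv,z in [("rack",(273,250),.105),("dish",(361,257),.02),("head",(346,191),.05)]: print(n,onz(i,uv,z))
c,d=ray(i,(320,200));print(c,d)
s=arm.camera_info("side");print(ray(s,(320,200)))
crop(t,225,150,425,300,4,"pics/t0c.png")
crop(cv2.imread("pics/side0.png"),190,120,390,270,4,"pics/s0c.png")
w=arm.camera_info("wrist");T=np.array(arm.get_ee_pos());Q=R.from_quat(arm.get_tcp_rot()).as_matrix()
K,Rm,tt=cam(w);print("cam in tcp",Q.T@(-Rm.T@tt-T),"\n",Q.T@Rm.T)
E
```

```text
rack [0.47532778 0.4161149  0.105     ]
dish [0.45657532 0.21496815 0.02      ]
head [0.61249021 0.24534369 0.05      ]
[0.42832794 0.33135772 0.92877471] [ 0.18373953 -0.02561148 -0.98264126]
(array([ 0.54808228, -0.34716876,  0.5775513 ]), array([ 0.06233877,  0.82101088, -0.56749891]))
cam in tcp [ 3.34538939e-05 -7.96794001e-02 -1.41699931e-01] 
 [[ 9.99998777e-01  9.92430796e-04  1.20877033e-03]
 [-1.29489571e-03  9.58811268e-01  2.84040974e-01]
 [-8.77091600e-04 -2.84042192e-01  9.58811381e-01]]
```

View pics/t0c.png

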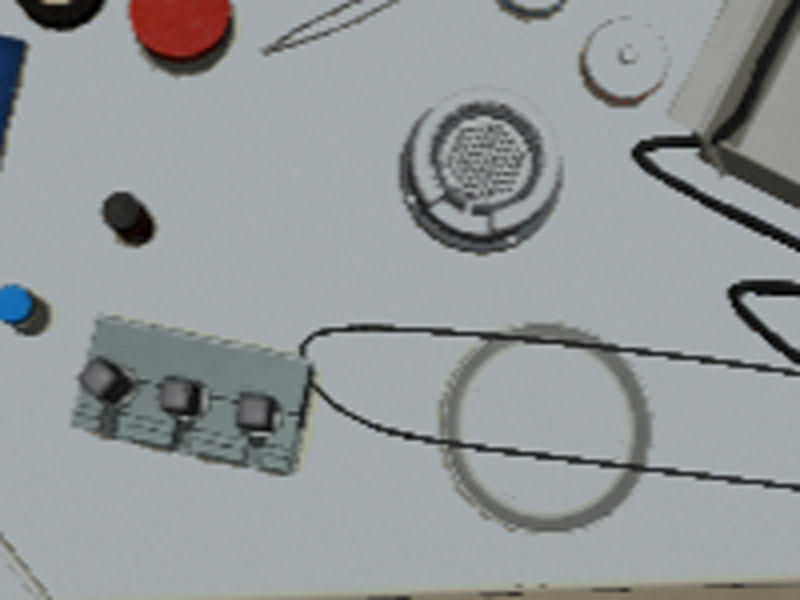

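View pics/s0c.png

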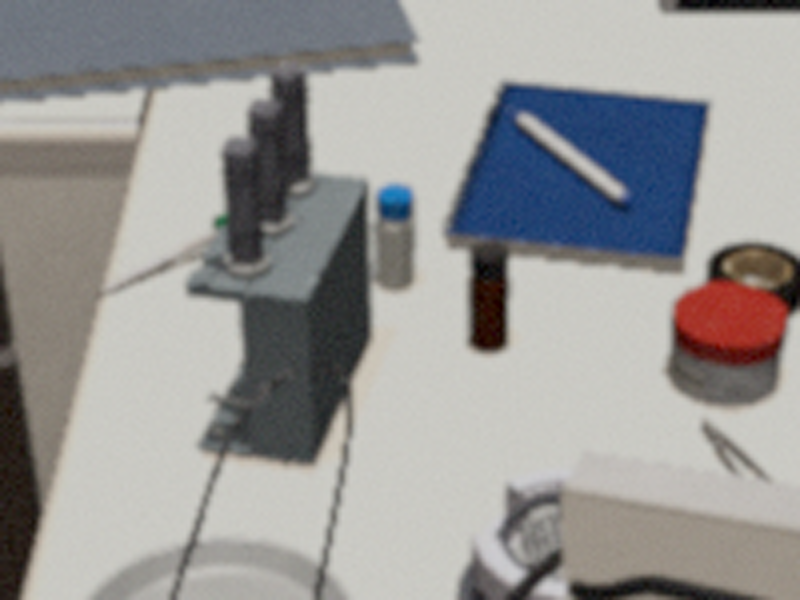

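```bash
python3 - <<'E'
from h import *
crop(cv2.imread("pics/side0.png"),180,190,380,340,4,"pics/s0d.png")
E
```

```text
(no output)
```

View pics/s0d.png

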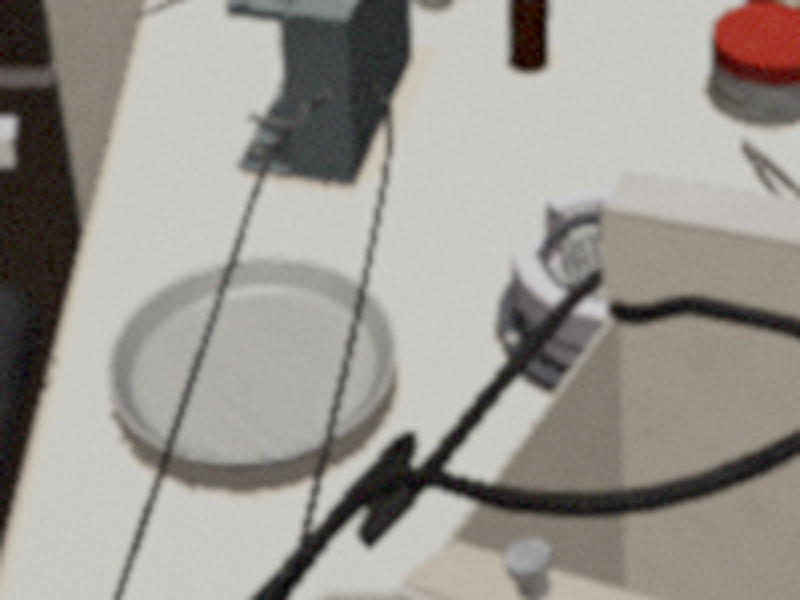

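```bash
python3 - <<'E'
from rig import arm
from h import *
t=arm.camera_info("top");s=arm.camera_info("side")
def pl(l):
    c,a=ray(s,l[0]);_,b=ray(s,l[1]);return c,np.cross(a,b)
for sl,tl in [(((246.2,232.5),(210,340)),((325,258),(425,271.7))),(((277,217.5),(257.5,326)),((325,231.7),(425,243)))]:
    c,n=pl(sl)
    for f in (0,.25,.5,.75,1):
        uv=np.array(tl[0])*(1-f)+np.array(tl[1])*f
        o,d=ray(t,uv); print(np.round(o+d*(n@(c-o))/(n@d),3))
E
```

```text
[0.456 0.302 0.045]
[0.447 0.244 0.038]
[0.437 0.185 0.031]
[0.427 0.125 0.025]
[0.417 0.065 0.018]
[0.515 0.3   0.068]
[0.508 0.242 0.055]
[0.5   0.182 0.041]
[0.493 0.12  0.026]
[0.485 0.056 0.011]
```

```bash
cat >> h.py <<'E'
import pickle
def qd(phi): # tool down, tool x at azimuth phi(deg)
    a=np.radians(phi)/2; return [float(np.cos(a)),float(np.sin(a)),0.0,0.0]
def snap(arm,name,cams="wrist"):
    i=arm.camera_info(cams); im=arm.camera(cams); cv2.imwrite(f"pics/{name}.png",im); pickle.dump(i,open(f"pics/{name}.pkl","wb")); return im,i
def load(name): return cv2.imread(f"pics/{name}.png"),pickle.load(open(f"pics/{name}.pkl","rb"))
E
python3 - <<'E'
from rig import arm
from h import *
crop(cv2.imread("pics/side0.png"),225,140,305,240,6,"pics/s0e.png")
t0=arm.get_t()
arm.move_pose([.53,.43,.26],qd(90)); snap(arm,"rA"); print(arm.get_t())
arm.servo_line([.47,.41,.26],vel=.2); snap(arm,"rB"); print(arm.get_t())
arm.move_pose([.65,.255,.15],qd(90)); snap(arm,"hA"); print(arm.get_t())
arm.servo_line([.605,.23,.15],vel=.2); snap(arm,"hB"); print(arm.get_t(),arm.get_qpos())
E
```

```text
1.4833
2.0
3.075
3.5333 [ 1.93153999e-01  4.98487221e-01  1.40948716e+00  2.78933041e-04
  1.23064264e+00 -1.37925653e+00]
```

View pics/rA.png

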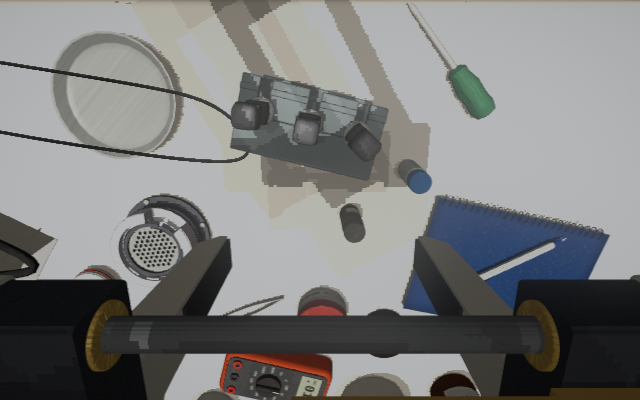

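View pics/rB.png

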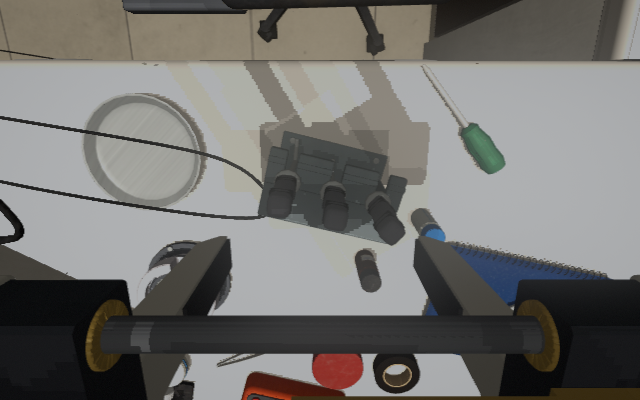

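View pics/hA.png

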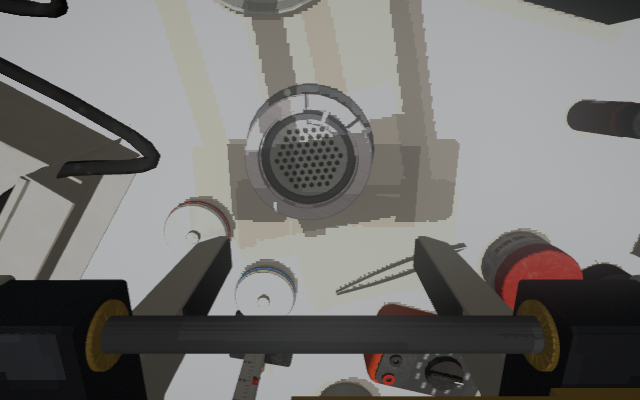

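View pics/hB.png

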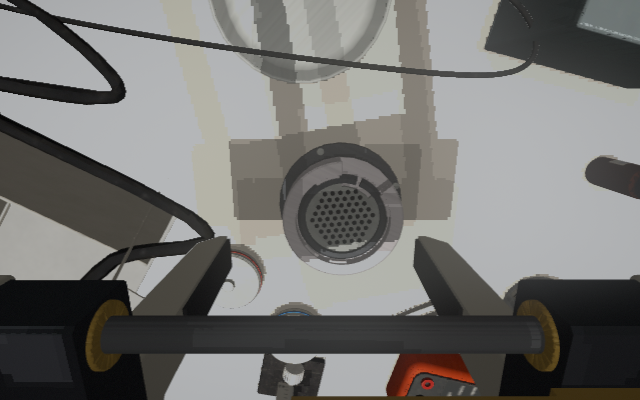

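View pics/s0e.png

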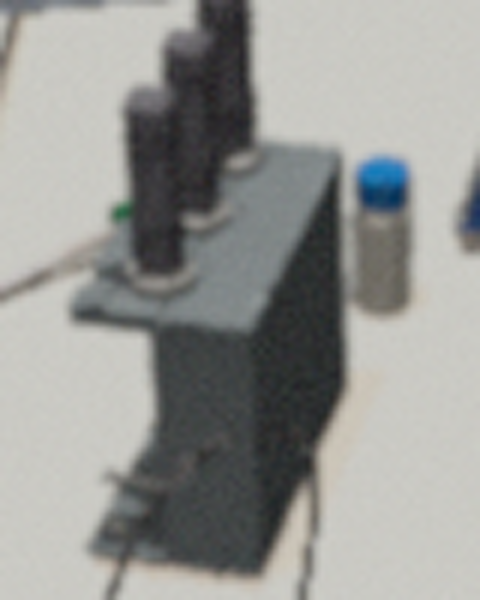

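```bash
python3 - <<'E'
from h import *
a,_=load("rA");crop(a,220,60,400,190,4,"pics/rAc.png")
a,_=load("rB");crop(a,250,110,430,250,4,"pics/rBc.png")
a,_=load("hA");crop(a,230,70,390,230,3.7,"pics/hAc.png")
a,_=load("hB");crop(a,270,130,420,280,3.9,"pics/hBc.png")
E
```

```text
(no output)
```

View pics/rAc.png

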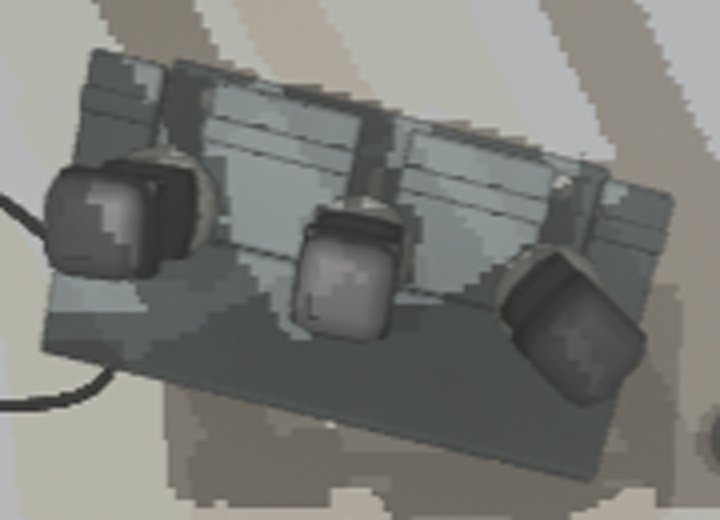

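View pics/rBc.png

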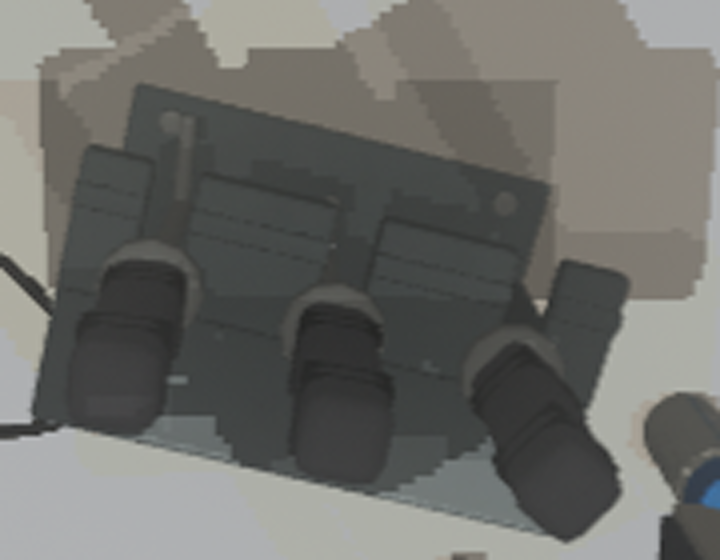

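View pics/hAc.png

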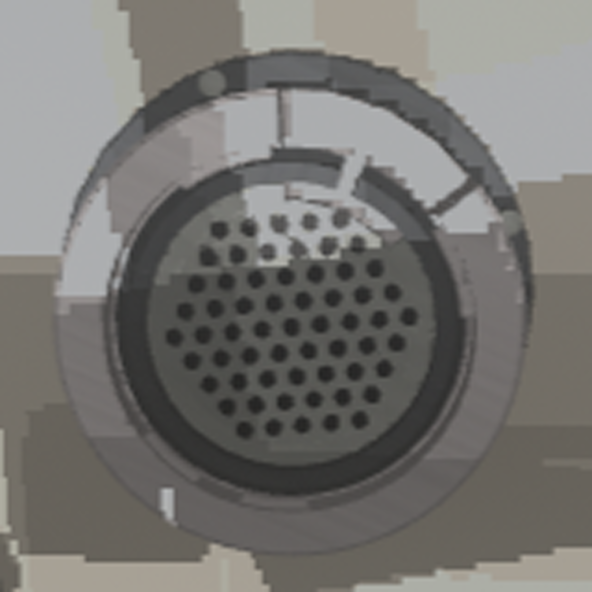

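View pics/hBc.png

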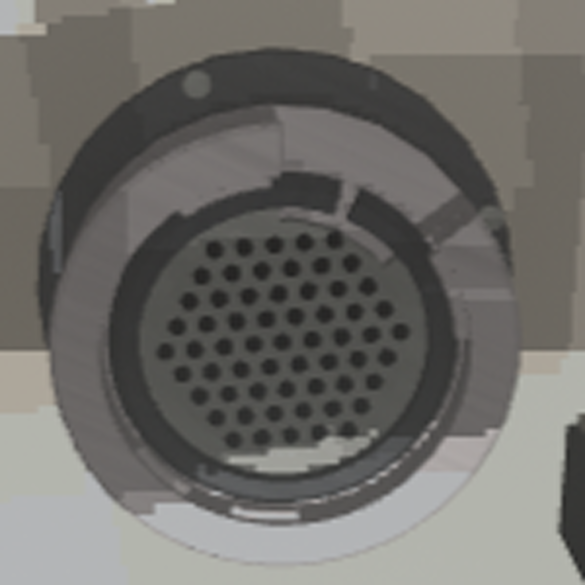

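The wrist views show the rack, and the pick at its −y end (left in rB) has a long thin foot reaching out towards world −x, so that is the hook pick. In hA the pry slot runs between the two radial edges at crop (280,110) and (450,195). The split shows at crop (350,170). I'll enlarge the pick and triangulate.

```bash
python3 - <<'E'
from h import *
def cl(a): 
    l=cv2.createCLAHE(3,(4,4)); y=cv2.cvtColor(a,cv2.COLOR_BGR2LAB); y[...,0]=l.apply(y[...,0]); return cv2.cvtColor(y,cv2.COLOR_LAB2BGR)
a,_=load("rA");crop(cl(a),225,65,295,135,8,"pics/rAd.png")
a,_=load("rB");crop(cl(a),255,125,335,225,6,"pics/rBd.png")
E
```

```text
(no output)
```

View pics/rAd.png

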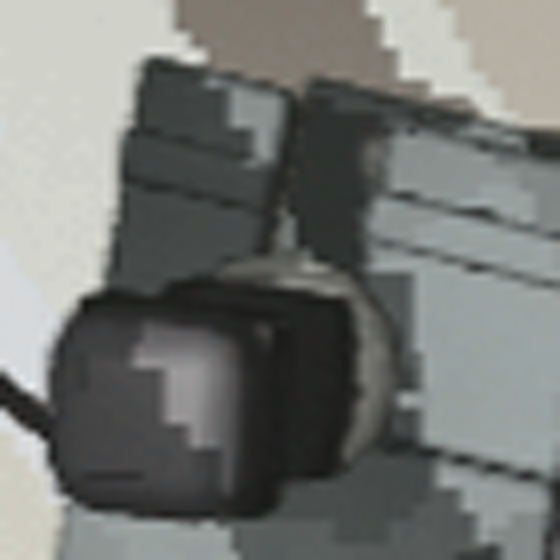

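View pics/rBd.png

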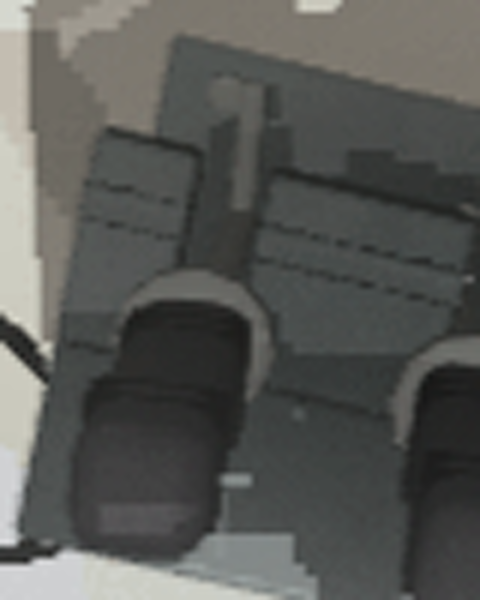

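```bash
python3 - <<'E'
from h import *
_,A=load("rA");_,B=load("rB")
fa=lambda x,y:(225+x/8,65+y/8); fb=lambda x,y:(255+x/6,125+y/6)
P={}
for n,a,b in [("FL",fa(150,60),fb(108,128)),("s1L",fa(298,95),fb(200,150)),("s1R",fa(390,130),fb(275,170)),("FR",(388,109.25),(406.75,178.75)),("top",fa(148,408),fb(148,470)),("collar",fa(282,363),fb(193,353))]:
    X,e=tri([(A,a),(B,b)]); P[n]=X; print(n,np.round(X*1e3,1),np.round(np.array(e)*1e3,1))
v=P["FR"]-P["FL"]; print("width",np.linalg.norm(v[:2]),"yaw of rack y",np.degrees(np.arctan2(-v[0],v[1])))
tip=onz(B,fb(253,82),.023); low=onz(B,fb(241,208),.021); print(tip,low,np.degrees(np.arctan2(*(tip-low)[[1,0]])))
print(onz(B,fb(193,353),.111),onz(A,fa(282,363),.111))
E
```

```text
FL [436.3 369.5 102.2] [0.6 0.6]
s1L [439.7 382.7  98.6] [0.1 0.1]
s1R [442.8 392.6  98.8] [0.7 0.7]
FR [464.8 485.5  98.5] [0.1 0.1]
top [465.4 381.5 168.3] [0.7 0.7]
collar [465.  382.7 115.7] [0.2 0.2]
width 0.11946866892855156 yaw of rack y -13.804911187866233
[0.44015333 0.38524035 0.023     ] [0.46303515 0.38256221 0.021     ] 173.32435712753264
[0.46632493 0.38206955 0.111     ] [0.46523346 0.38206979 0.111     ]
```

```bash
cat > circ.py <<'E'
from h import *
from scipy.optimize import least_squares
from scipy.ndimage import map_coordinates
def edge(im,info,c,z,Rr,sign,span=.003,n=120,ex=None):
    g=cv2.GaussianBlur(cv2.cvtColor(im,cv2.COLOR_BGR2GRAY),(0,0),.8).astype(float)
    out=[]
    for a in np.linspace(0,2*np.pi,n,endpoint=False):
        rs=np.linspace(Rr-span,Rr+span,40); P=np.c_[c[0]+rs*np.cos(a),c[1]+rs*np.sin(a),np.full(40,z)]
        uv=proj(info,P); v=map_coordinates(g,[uv[:,1],uv[:,0]],order=1); d=np.gradient(v)*sign
        k=np.argmax(d)
        if d[k]>1.0 and 1<k<38: out.append(P[k])
    return np.array(out)
def fit(P,Rr=None):
    f=lambda p:np.hypot(P[:,0]-p[0],P[:,1]-p[1])-(Rr or p[2])
    r=least_squares(f,[*P[:,:2].mean(0),.03],loss="soft_l1",f_scale=.0004); return r.x,np.median(abs(f(r.x)))
E
python3 - <<'E'
from circ import *
for n in ("hA","hB"):
    im,i=load(n); u0=(230+293/3.7,70+319/3.7) if n=="hA" else (270+282/3.9,130+335/3.9)
    for nm,z,Rr,s in [("ringin",.0455,.0275,-1),("rim",.05,.044,-1),("rim+",.05,.044,1)]:
        c=onz(i,u0,.0455)
        for it in range(3):
            P=edge(im,i,c,z,Rr,s,span=.005 if it==0 else .003)
            if len(P)<8: break
            x,e=fit(P); c=x[:2]
        print(n,nm,np.round(x*1e3,2),round(e*1e3,2),len(P))
E
```

```text
hA ringin [616.16 246.82  27.02] 0.09 117
hA rim [615.95 246.89  43.03] 0.27 75
hA rim+ [610.14 248.06  43.76] 0.14 64
hB ringin [615.76 246.73  26.85] 0.18 120
hB rim [614.89 246.76  43.76] 0.81 61
hB rim+ [614.2  246.58  44.8 ] 0.52 43
```

```bash
python3 - <<'E'
from circ import *
fA=lambda x,y:(230+x/3.7,70+y/3.7); fB=lambda x,y:(270+x/3.9,130+y/3.9)
_,A=load("hA");_,B=load("hB"); c=np.array([.6168,.2468])
for nm,a,b in [("split",fA(352,172),fB(347,200)),("Lin",fA(285,146),fB(279,180)),("Lout",fA(280,92),fB(279,112)),("Rin",fA(435,212),fB(430,243)),("Rout",fA(480,178),fB(482,205))]:
    for z in (.0465,.0415):
        print(nm,z,[ (np.round(1e3*q[:2],1), round(float(np.degrees(np.arctan2(*(q[:2]-c)[::-1]))),1),round(1e3*float(np.hypot(*(q[:2]-c))),1)) for q in (onz(A,a,z),onz(B,b,z))])
    print(np.round(tri([(A,a),(B,b)])[0]*1e3,1))
# ring inner ends extremes -> height via two views of ring centre
ca=proj(A,[[.61616,.24682,.0455]])[0]; cb=proj(B,[[.61576,.24673,.0455]])[0]; print("ring centre tri",tri([(A,ca),(B,cb)]))
T=arm=None
from rig import arm
t=arm.camera_info("top"); im=cv2.imread("pics/top0.png")
P=edge(im,t,[.613,.246],.0455,.0275,-1,span=.006); print(len(P)); print(fit(P))
crop(im,315,160,375,220,9,"pics/t0h.png")
E
```

```text
split 0.0465 [(array([587.6, 258.5]), 158.1, 31.4), (array([587.8, 258.1]), 158.7, 31.1)]
split 0.0415 [(array([588. , 258.6]), 157.7, 31.1), (array([589.1, 258.6]), 156.8, 30.1)]
[587.8 258.3  46.3]
Lin 0.0465 [(array([583.1, 246.4]), -179.3, 33.7), (array([584.1, 245.6]), -177.9, 32.7)]
Lin 0.0415 [(array([583.3, 246.2]), -179.0, 33.5), (array([585.3, 245.9]), -178.4, 31.5)]
[583.2 246.   49.2]
Lout 0.0465 [(array([573.7, 245.6]), -178.4, 43.2), (array([571.6, 245.4]), -178.2, 45.2)]
Lout 0.0415 [(array([573.7, 245.4]), -178.1, 43.1), (array([572.6, 245.7]), -178.6, 44.2)]
[573.6 245.6  37.2]
Rin 0.0465 [(array([594.8, 273.8]), 129.2, 34.8), (array([596. , 273.7]), 127.8, 34.0)]
Rin 0.0415 [(array([595.3, 274.2]), 128.2, 34.8), (array([597.4, 274.5]), 125.0, 33.8)]
[594.5 273.2  51.1]
Rout 0.0465 [(array([588.7, 281.9]), 128.7, 44.9), (array([588.7, 282.8]), 128.0, 45.7)]
Rout 0.0415 [(array([589. , 282.4]), 128.0, 45.1), (array([590. , 283.8]), 125.9, 45.7)]
[588.3 282.   48.9]
ring centre tri (array([0.61648414, 0.2467995 , 0.04361292]), [np.float64(5.6624532192311194e-05), np.float64(5.662453219215679e-05)])
116
(array([0.61695819, 0.24493249, 0.02704681]), np.float64(0.00044901763934547534))
```

View pics/t0h.png

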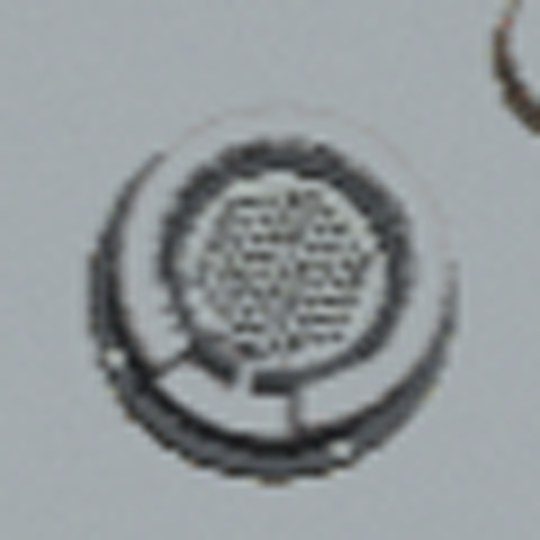

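```bash
python3 - <<'E'
from h import *
from rig import arm
t=arm.camera_info("top");s=arm.camera_info("side")
print(tri([(t,(472,35)),(s,(612,290))]))
print(tri([(t,(394,180)),(s,(335,237))]))
print([onz(t,(394,180),z) for z in (0,.1,.2)])
dish=onz(t,(361,257),.02);print(dish)
_,B=load("rB");_,A=load("rA")
crop(load("rA")[0],40,20,200,170,3.9,"pics/rAdish.png");crop(load("rB")[0],70,80,220,220,4,"pics/rBdish.png")
E
```

```text
(array([ 0.90221504, -0.02003083,  0.22614403]), [np.float64(0.00016425618651158877), np.float64(0.00016425618651139367)])
(array([0.60970395, 0.15443572, 0.16351236]), [np.float64(0.0007521259575606658), np.float64(0.0007521259575605911)])
[array([0.64752199, 0.11662621, 0.        ]), array([0.62392165, 0.13974608, 0.1       ]), array([0.6003213 , 0.16286595, 0.2       ])]
[0.45657532 0.21496815 0.02      ]
```

View pics/rAdish.png

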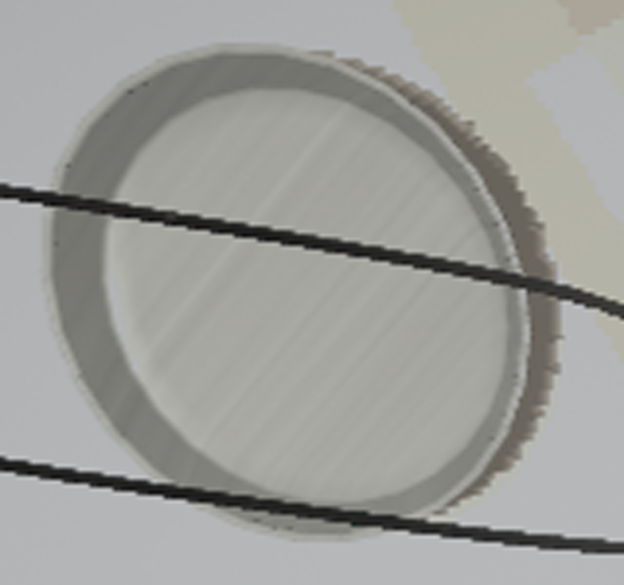

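View pics/rBdish.png

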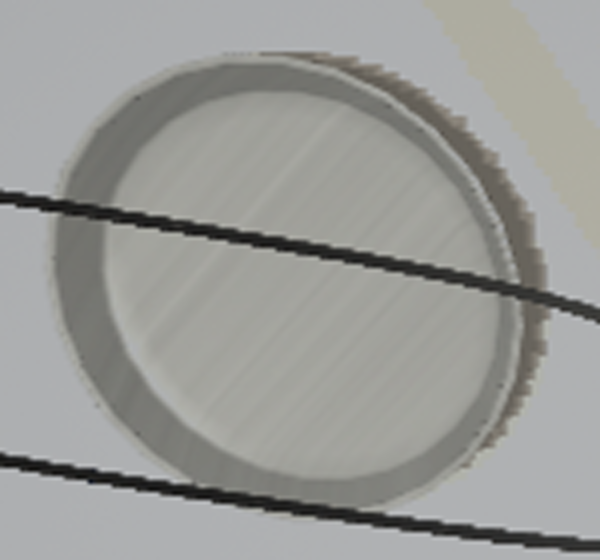

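The dish is clear in both views, with two thin wires passing above it. I'll fit its floor circle.

```bash
python3 - <<'E'
from circ import *
from rig import arm
t=arm.camera_info("top")
for n in ("rA","rB","top"):
    im,i=load(n) if n!="top" else (cv2.imread("pics/top0.png"),t)
    c=[.457,.215]
    for it in range(4):
        P=edge(im,i,c,.008,.051,-1,span=.008 if it<2 else .004)
        x,e=fit(P); c=x[:2]
    print(n,np.round(x*1e3,1),round(e*1e3,2),len(P))
    c=[.457,.215]
    for it in range(4):
        P=edge(im,i,c,.02,.064,-1,span=.008 if it<2 else .004)
        x,e=fit(P); c=x[:2]
    print(n,"rim",np.round(x*1e3,1),round(e*1e3,2),len(P))
E
```

```text
rA [457.7 214.9  54. ] 0.18 114
rA rim [457.7 216.1  63.5] 0.23 50
rB [458.  215.1  54. ] 0.2 115
rB rim [457.5 216.7  63.2] 0.15 51
top [457.9 213.7  52.8] 0.51 116
top rim [469.3 215.2  62.9] 0.82 33
```

Measured positions:
- **Pick:** axis near (465.5, 382), foot direction 173.3°.
- **Rack:** yaw −13.8°.
- **Head:** centre (616.4, 246.8), slot azimuth 154.8°.
- **Ring:** split at 158.2°, so the end at about 139° is the one to use.
- **Dish:** centre (457.8, 215.2).

Next I'll grasp the pick.

```bash
python3 - <<'E'
from rig import arm
from h import *
p=np.array([.4655,.3822]); F=173.3
arm.set_gripper(.6,20)
arm.move_pose([*p,.27],qd(F)); print(arm.get_t(),arm.get_qpos())
arm.servo_line([*p,.151],vel=.15); print(arm.get_ee_pos(),arm.get_wrist_force())
snap(arm,"g0","side")
arm.set_gripper(0,55); print(arm.get_t(),arm.get_finger_gap()*93,arm.get_wrist_force(),arm.get_moment())
snap(arm,"g1","side"); snap(arm,"g1w")
E
```

```text
5.375 [ 5.01883464e-01  3.38495201e-01  1.36100310e+00 -3.77393117e-04
  1.44260049e+00 -2.52083108e+00]
[0.46621841 0.38232418 0.15175848] [-0.24757603  0.60314731 -0.23297371]
7.0833 15.49116282385813 [-0.55101836 -0.05342136  0.78760557] [ 0.04578402  0.13278907 -0.00514892]
```

```bash
python3 - <<'E'
from h import *
a,_=load("g1");crop(a,190,90,340,240,4,"pics/g1c.png")
E
```

```text
(no output)
```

View pics/g1c.png

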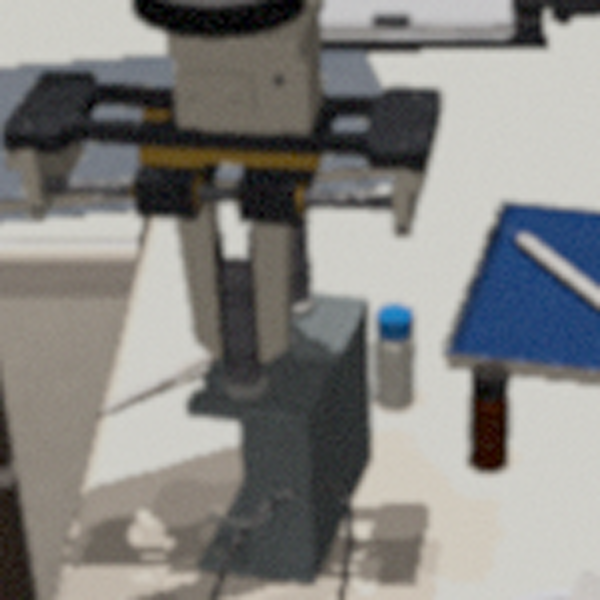

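View pics/g1w.png

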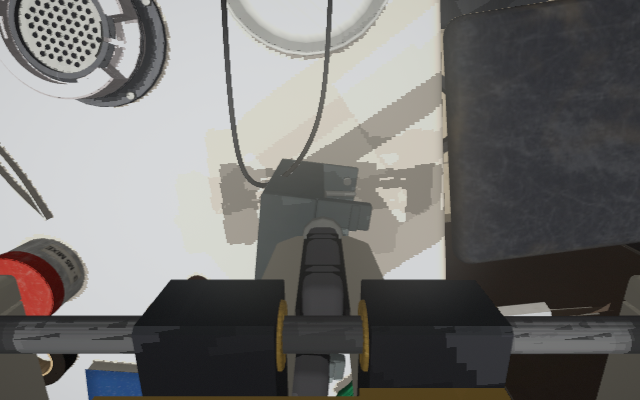

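The fingers hold the near pick's handle between the neighbours, with the handle at crop (240,300) in the side view. Next I'll lift it and draw it out.

```bash
python3 - <<'E'
from rig import arm
from h import *
q=np.array(arm.get_ee_pos())
print(arm.servo_line(q+[0,0,.009],vel=.08),arm.get_wrist_force(),arm.get_moment())
a=np.radians(166.2); d=np.array([np.cos(a),np.sin(a),0])
print(arm.servo_line(q+[0,0,.009]+.055*d,vel=.1,contact_N=8),arm.get_wrist_force())
snap(arm,"p1","side"); snap(arm,"p1t","top")
print(arm.get_t(),arm.get_finger_gap()*93,arm.get_ee_pos())
x,_=load("p1");crop(x,190,90,340,240,4,"pics/p1c.png")
E
```

```text
False [-0.46333663  0.13368603 -0.57846181] [ 0.09930496  0.04090892 -0.02579615]
False [-0.10150574 -0.8141377  -1.31993843]
8.25 15.572526091672053 [0.41259277 0.39540886 0.16019554]
```

View pics/p1c.png

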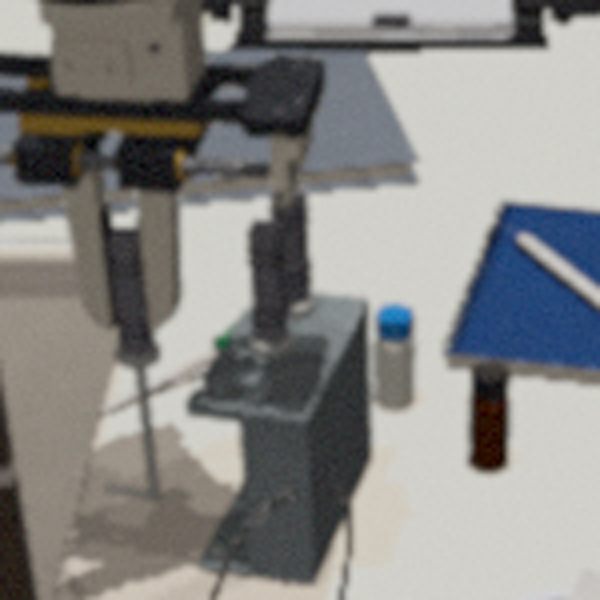

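The pick came out cleanly with its foot pointing away from the rack. I'll turn it and bring it to the slot, then check the foot in the wrist view.

```bash
cat > hd.py <<'E'
from h import *
C=np.array([.6164,.2468]); HX=154.8; OFF=.1287
def ex(a): a=np.radians(a); return np.array([np.cos(a),np.sin(a)])
def tcp(xt,yt,zt): # tip in head frame (m) -> TCP
    p=C+ex(HX)*(xt+.024)+ex(HX+90)*yt; return np.array([*p,zt+OFF])
FD=HX-180
E
python3 - <<'E'
from rig import arm
from hd import *
q=np.array(arm.get_ee_pos()); arm.servo_line([q[0],q[1],.27],vel=.25)
arm.move_pose(tcp(.056,-.0082,.10),qd(FD)); print(arm.get_t(),arm.get_qpos(),arm.get_ee_pos()-tcp(.056,-.0082,.10))
im,i=snap(arm,"k1"); snap(arm,"k1s","side")
print(R.from_quat(arm.get_tcp_rot()).as_matrix()[:,0],proj(i,[[*(C+ex(HX)*.056+ex(HX+90)*-.0082),.1]]))
crop(im,240,120,400,240,5,"pics/k1c.png")
E
```

```text
11.5417 [3.04833114e-01 3.91463355e-01 1.38334700e+00 2.36484048e-05
 1.36699624e+00 7.44068251e-01] [-0.00013165  0.00010699 -0.00012304]
[ 9.05021587e-01 -4.25365639e-01  2.25109057e-05] [[353.39569944 194.85504808]]
```

View pics/k1.png

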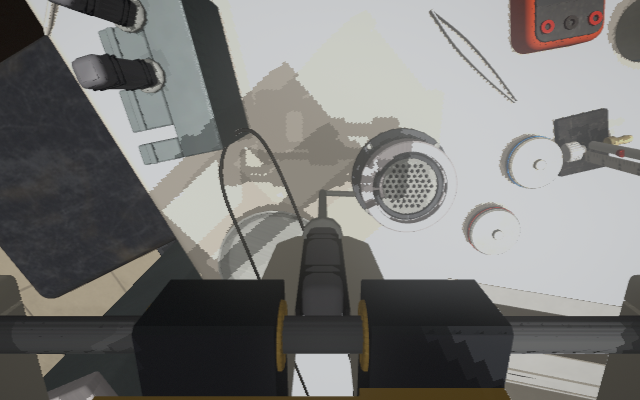

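View pics/k1c.png

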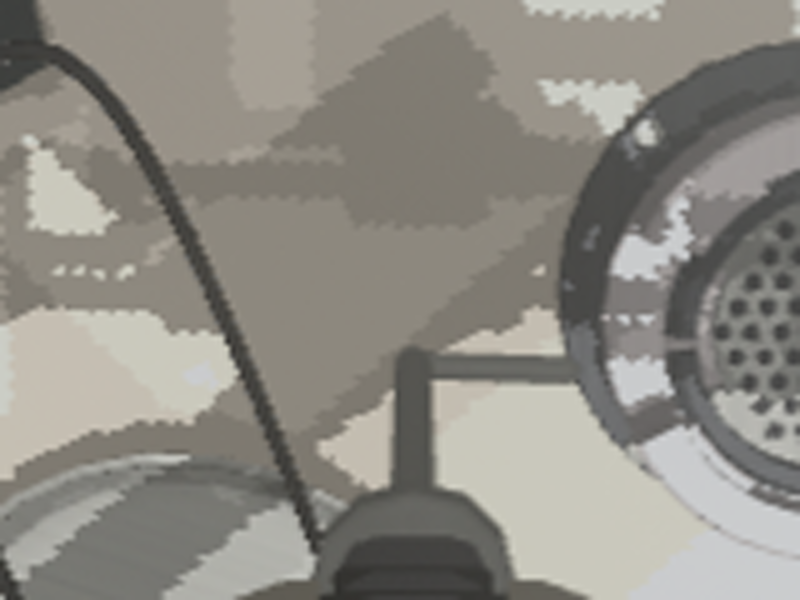

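View pics/k1s.png

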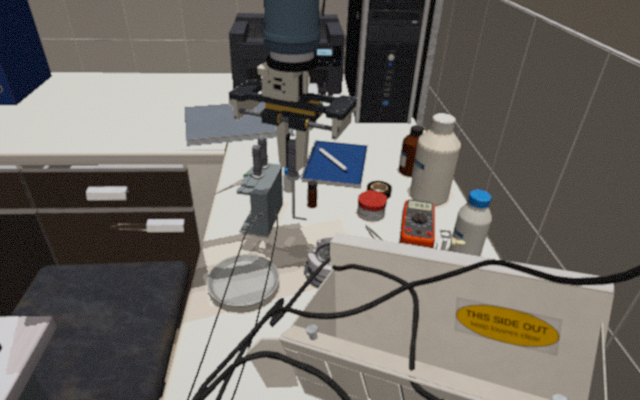

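The foot appears where I predicted it (tip end near (356,194)), so the pick sits true in the hand. Next I'll lower it outside the slot, enter, and touch the slot floor to get the height.

```bash
python3 - <<'E'
from rig import arm
from hd import *
_,i=load("k1")
q=onz(i,(376,189),.0455)[:2]-C; print("split az",np.degrees(np.arctan2(q[1],q[0])),np.hypot(*q))
y=-.0082
arm.servo_line(tcp(.056,y,.0395),vel=.12)
im,i=snap(arm,"k2"); crop(im,300,130,460,250,5,"pics/k2c.png"); snap(arm,"k2s","side")
print(proj(i,[[*(C+ex(HX)*.056+ex(HX+90)*y),.0395]]))
f0=np.array(arm.get_wrist_force()); print(arm.get_t(),f0)
E
```

```text
split az 158.760781403579 0.03005554798236196
[[352.65183467 195.0078318 ]]
12.4 [-0.03995616 -0.28602525 -0.86195905]
```

View pics/k2c.png

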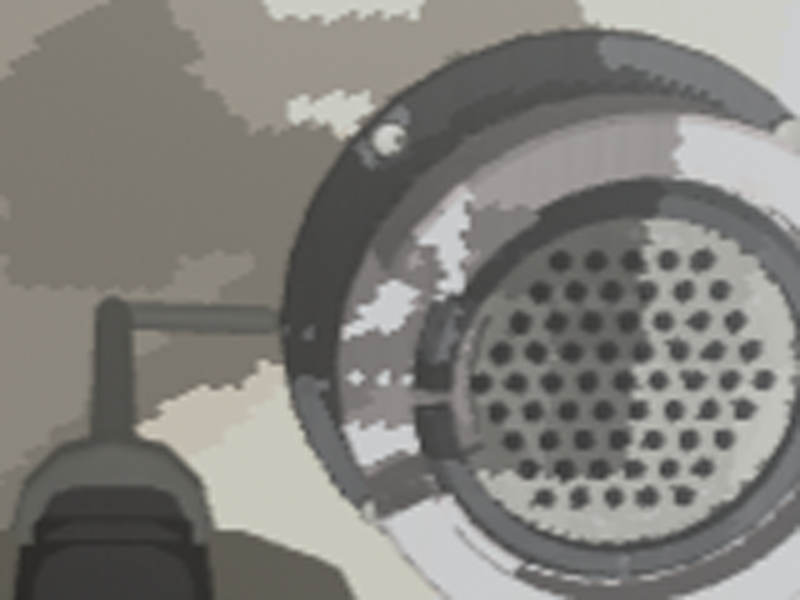

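The foot lies parallel to the slot axis. Corrected for parallax it is about 10 mm beside the split, which shows at crop (430,397). Now I'll enter and probe the floor.

```bash
python3 - <<'E'
from rig import arm
from hd import *
y=-.0082
print(arm.servo_line(tcp(.0365,y,.0395),vel=.05,contact_N=5),arm.get_wrist_force())
f0=np.array(arm.get_wrist_force())
c=arm.servo_line(tcp(.0365,y,.030),vel=.012,contact_N=3); z=arm.get_ee_pos()[2]-OFF
print(c,z,np.array(arm.get_wrist_force())-f0,arm.get_t())
E
```

```text
False [ 1.23895365 -0.31377804 -1.08851063]
True 0.032871836862599396 [-1.85291726  1.00261145  5.36012424] 13.5167
```

```bash
sed -i 's/OFF=.1287/OFF=.1271/' hd.py; python3 - <<'E'
from rig import arm
from hd import *
y=-.0082
arm.servo_line(tcp(.0365,y,.0379),vel=.03); f0=np.array(arm.get_wrist_force()); print(f0)
c=arm.servo_line(tcp(.0262,y,.0379),vel=.03,contact_N=4)
p=arm.get_ee_pos(); print(c,np.array(arm.get_wrist_force())-f0,(p-tcp(.0262,y,.0379))*1e3,arm.get_t())
im,i=snap(arm,"k3"); crop(im,280,130,440,250,5,"pics/k3c.png")
E
```

```text
[-0.24965967 -0.25824776 -0.98950663]
False [ 0.72603894 -0.28034695 -0.12836489] [ 0.11899151 -0.17669637 -0.21234964] 14.3083
```

View pics/k3c.png

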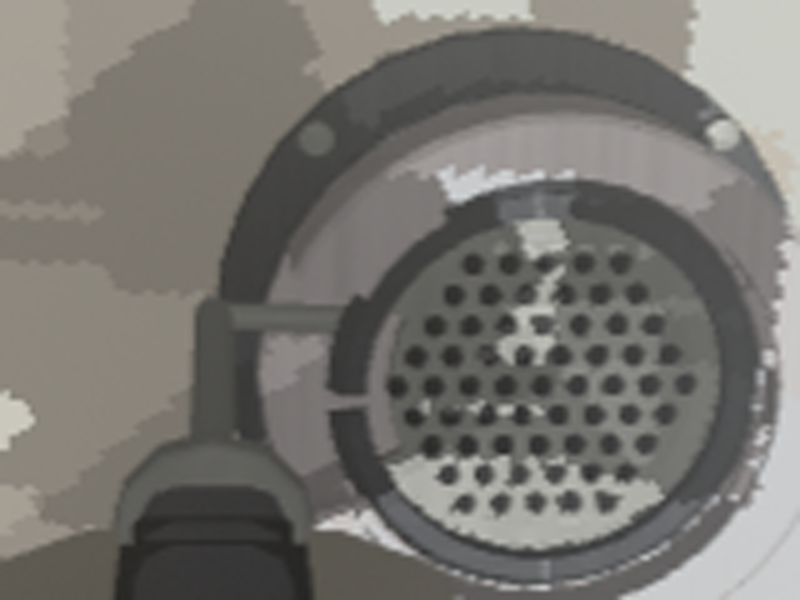

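```bash
python3 - <<'E'
from hd import *
_,i=load("k3")
for z in (.0455,.0435):
    q=onz(i,(349.6,210.4),z)[:2]-C; print(np.degrees(np.arctan2(q[1],q[0])),np.hypot(*q), "yh",q@ex(HX+90),"xh",q@ex(HX))
for uv in [(335,193.6),(348,193.8)]:
    q=onz(i,uv,.038)[:2]-C; print("foot yh",q@ex(HX+90),q@ex(HX))
E
```

```text
158.49265871545546 0.029531604674994282 yh 0.0019019666151928773 xh 0.029470293477921725
159.85089362419328 0.029428975431434988 yh 0.002590944344069278 xh 0.029314699424519766
foot yh -0.009366475176795206 0.04061421695932449
foot yh -0.009224214050344922 0.030451727437098095
```

By image the foot is about 11 mm beside the split, close to the limit, so I'll shift it 1.2 mm. Then I'll lift along the arc in small steps while watching the force.

```bash
python3 - <<'E'
from rig import arm
from hd import *
y=-.0070
arm.servo_line(tcp(.0262,y,.0379),vel=.03); f0=np.array(arm.get_wrist_force())
def go(x,z,v=.03):
    arm.servo_line(tcp(x,y,z),vel=v); f=np.array(arm.get_wrist_force())-f0
    p=arm.get_ee_pos(); print("x %.1f z %.1f"%(x*1e3,z*1e3),"F in %.1f lat %.1f z %.1f"%(f[:2]@ex(HX),f[:2]@ex(HX+90),f[2]),round((p[2]-tcp(x,y,z)[2])*1e3,1),round(arm.get_t(),2))
    return f
for x,z in [(.0262,.041),(.0262,.0445),(.025,.0475),(.0235,.0505),(.022,.0535)]:
    f=go(x,z)
    if abs(f).max()>30: break
im,i=snap(arm,"l1"); crop(im,260,120,420,240,5,"pics/l1c.png")
E
```

```text
x 26.2 z 41.0 F in -0.7 lat 0.6 z 0.2 0.4 14.86
x 26.2 z 44.5 F in 0.7 lat 0.6 z -1.8 0.0 15.12
x 25.0 z 47.5 F in 0.6 lat 0.6 z -2.2 0.2 15.38
x 23.5 z 50.5 F in -0.7 lat 0.1 z -3.2 0.0 15.64
x 22.0 z 53.5 F in -0.3 lat 0.3 z -4.3 -0.1 15.9
```

View pics/l1c.png

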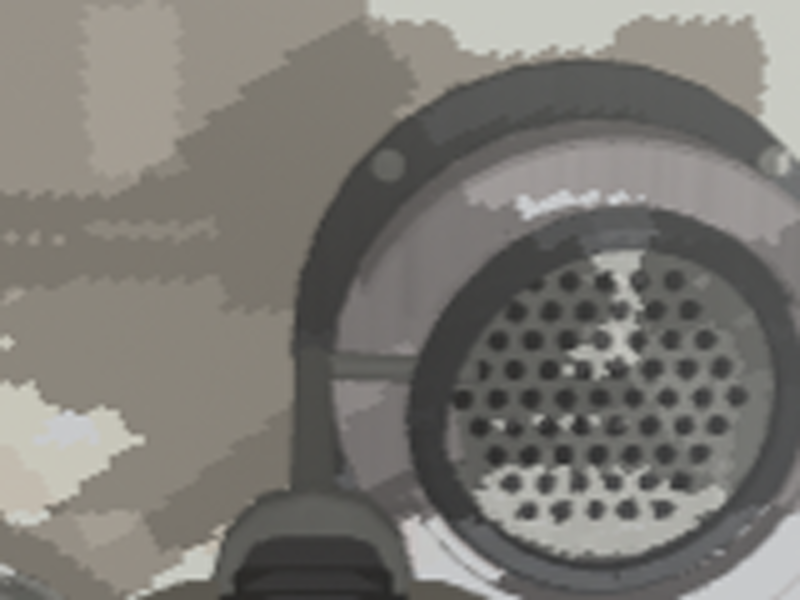

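The load is building gently (−4 N) with the foot under the band at crop (415,370). Continuing.

```bash
python3 - <<'E'
from rig import arm
from hd import *
y=-.0070; f0=np.array([0,-.2,-1.0])
def go(x,z,v=.03):
    arm.servo_line(tcp(x,y,z),vel=v); f=np.array(arm.get_wrist_force())-f0
    p=arm.get_ee_pos(); print("x %.1f z %.1f"%(x*1e3,z*1e3),"F in %.1f lat %.1f z %.1f"%(f[:2]@ex(HX),f[:2]@ex(HX+90),f[2]),round((p[2]-tcp(x,y,z)[2])*1e3,1),round(arm.get_t(),2))
    return f
for x,z in [(.021,.0555),(.020,.0575),(.019,.0595)]:
    f=go(x,z)
    if abs(f).max()>30: break
im,i=snap(arm,"l2"); crop(im,260,120,420,240,5,"pics/l2c.png")
E
```

```text
x 21.0 z 55.5 F in 0.6 lat 0.1 z 0.2 0.6 16.2
x 20.0 z 57.5 F in 0.2 lat -0.2 z -0.6 0.8 16.45
x 19.0 z 59.5 F in -0.0 lat -0.1 z -0.8 0.3 16.7
```

View pics/l2c.png

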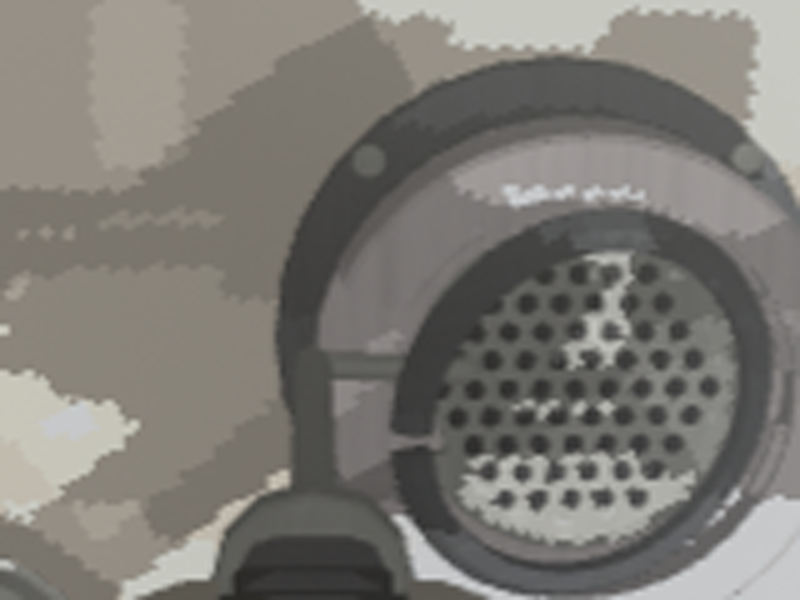

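The ring snapped past the near lugs and the force went slack. Now I'll swing it like a lid about the far side.

```bash
python3 - <<'E'
from rig import arm
from hd import *
y=-.0070; f0=np.array([0,-.2,-1.0])
for th in [22,28,35,42,49,55]:
    s,c=np.sin(np.radians(th)),np.cos(np.radians(th))
    xi=-.032+.0582*c; xo=-.032+.0647*c; gap=max(.0035,.010-(th-18)*.0006)
    xt=xo+.003+gap-.024; z=.042+.0582*s-.0022+.003*(xi-xt)/.024
    arm.servo_line(tcp(xt,y,z),vel=.05); f=np.array(arm.get_wrist_force())-f0
    print(th,"x %.1f z %.1f"%(xt*1e3,z*1e3),"F in %.1f lat %.1f z %.1f"%(f[:2]@ex(HX),f[:2]@ex(HX+90),f[2]),round(arm.get_t(),2))
    if abs(f).max()>12: break
im,i=snap(arm,"a1"); crop(im,240,100,400,220,5,"pics/a1c.png")
E
```

```text
22 x 14.6 z 62.5 F in 0.1 lat -0.2 z 0.5 17.01
28 x 8.1 z 68.5 F in 1.1 lat -0.9 z 0.1 17.33
35 x 3.5 z 74.7 F in -0.2 lat -0.1 z -0.4 17.64
42 x -1.4 z 80.3 F in -0.0 lat 1.0 z 0.2 17.94
49 x -7.1 z 85.4 F in 0.2 lat -0.3 z 0.1 18.24
55 x -12.4 z 89.2 F in -0.5 lat 0.4 z -0.4 18.52
```

View pics/a1c.png

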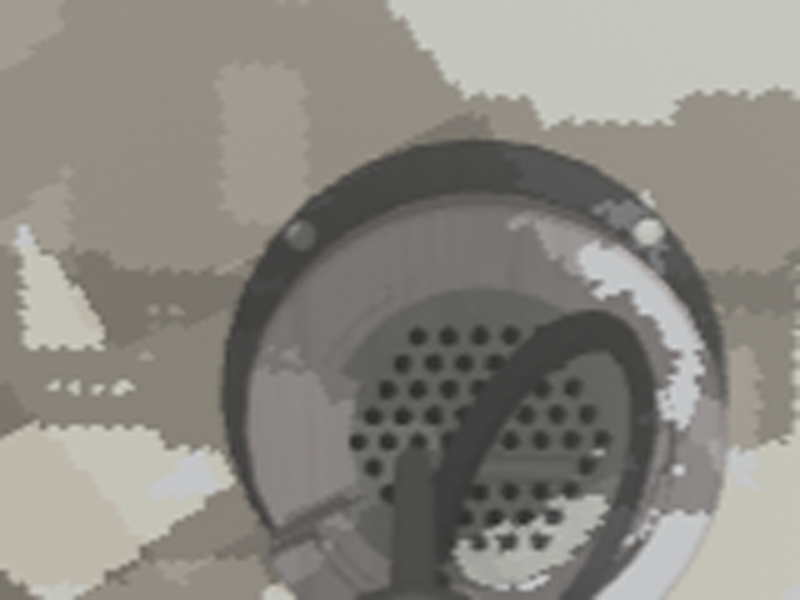

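The ring is standing up on the foot, which shows through it at crop (490–590,465). Continuing the swing, then lifting.

```bash
python3 - <<'E'
from rig import arm
from hd import *
y=-.0070; f0=np.array([0,-.2,-1.0])
for th in [62,69,76,82]:
    s,c=np.sin(np.radians(th)),np.cos(np.radians(th))
    xi=-.032+.0582*c; xo=-.032+.0647*c; gap=.0035
    xt=xo+.003+gap-.024; z=.042+.0582*s-.0022+.003*(xi-xt)/.024
    arm.servo_line(tcp(xt,y,z),vel=.05); f=np.array(arm.get_wrist_force())-f0
    print(th,"x %.1f z %.1f"%(xt*1e3,z*1e3),"F in %.1f lat %.1f z %.1f"%(f[:2]@ex(HX),f[:2]@ex(HX+90),f[2]),round(arm.get_t(),2))
    if abs(f).max()>12: break
im,i=snap(arm,"a2")
zz=z
for dz in (.006,.014,.03):
    arm.servo_line(tcp(xt,y,z+dz),vel=.05);f=np.array(arm.get_wrist_force())-f0
    print("lift",dz,"F in %.1f lat %.1f z %.1f"%(f[:2]@ex(HX),f[:2]@ex(HX+90),f[2]),round(arm.get_t(),2))
    if abs(f).max()>12: break
im,i=snap(arm,"a3"); crop(im,240,100,400,220,5,"pics/a3c.png"); im,_=snap(arm,"a3s","side"); crop(im,240,150,400,270,5,"pics/a3sc.png")
E
```

```text
62 x -19.1 z 93.0 F in 0.5 lat -1.0 z 0.1 18.88
69 x -26.3 z 96.0 F in 0.5 lat -0.5 z 0.3 19.19
76 x -33.8 z 98.3 F in 1.0 lat -0.7 z 0.0 19.5
82 x -40.5 z 99.5 F in 0.2 lat -0.8 z 0.6 19.78
lift 0.006 F in 0.3 lat -1.0 z -1.5 20.1
lift 0.014 F in 0.3 lat -0.1 z -0.6 20.41
lift 0.03 F in 1.1 lat -0.5 z -0.9 20.88
```

View pics/a3c.png

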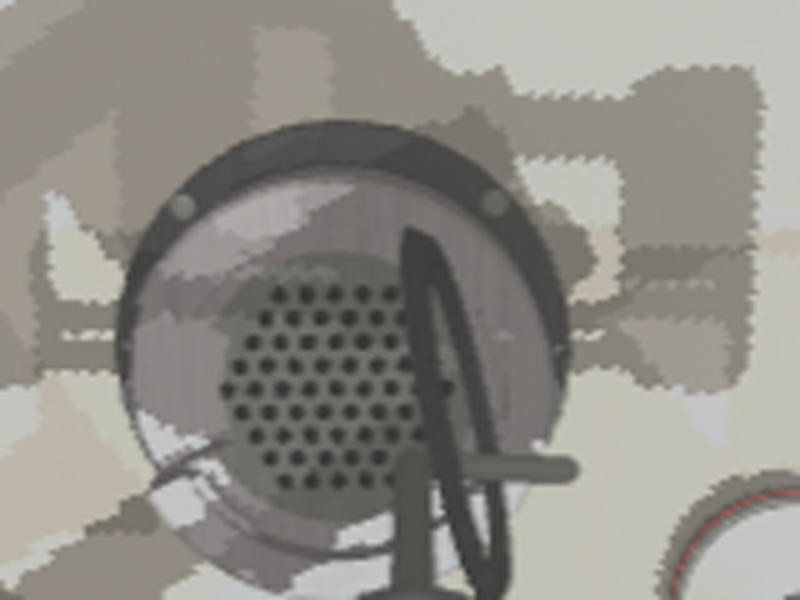

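View pics/a3sc.png

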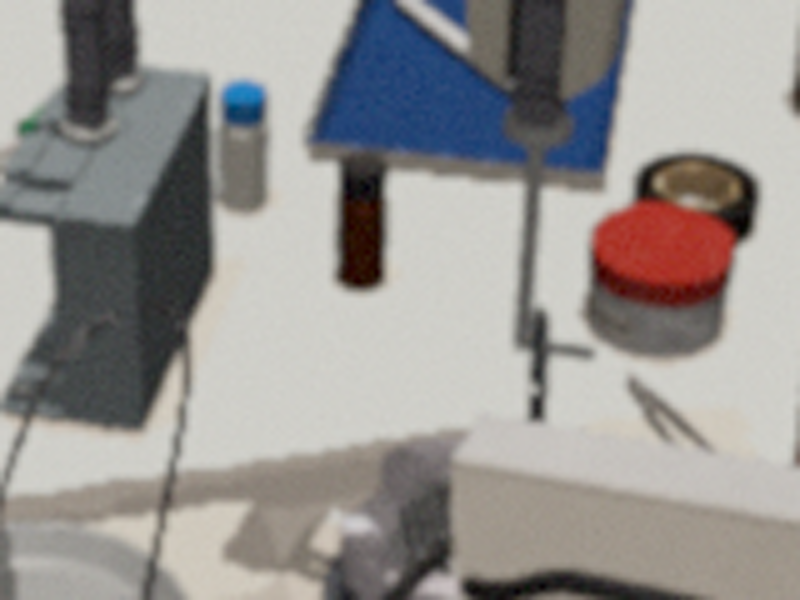

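The ring hangs on the hook at the split, clear of the head: shank at crop (413,470), foot end at (575,470). Next I'll carry it to the dish.

```bash
cat > di.py <<'E'
from hd import *
D=np.array([.4578,.2152]); f=ex(FD)
def dt(s,zt): # shank at D+s*f, tip height
    return np.array([*(D+f*s),zt+OFF])
E
python3 - <<'E'
from rig import arm
from di import *
p=np.array(arm.get_ee_pos()); arm.servo_line([p[0],p[1],.155+OFF],vel=.12)
arm.servo_line(dt(-.038-.0085,.155),vel=.13)
print(arm.get_t())
arm.servo_line(dt(-.038-.0085,.085),vel=.08,contact_N=6)
print(arm.get_t(),arm.get_wrist_force(),arm.get_ee_pos()-dt(-.038-.0085,.085))
im,i=snap(arm,"d1"); crop(im,220,90,420,240,4,"pics/d1c.png"); im,_=snap(arm,"d1s","side"); crop(im,180,170,340,310,4.2,"pics/d1sc.png")
E
```

```text
23.1667
24.1917 [ 0.15218924  0.07708673 -1.07740561] [0.00038742 0.00012234 0.00048533]
```

View pics/d1c.png

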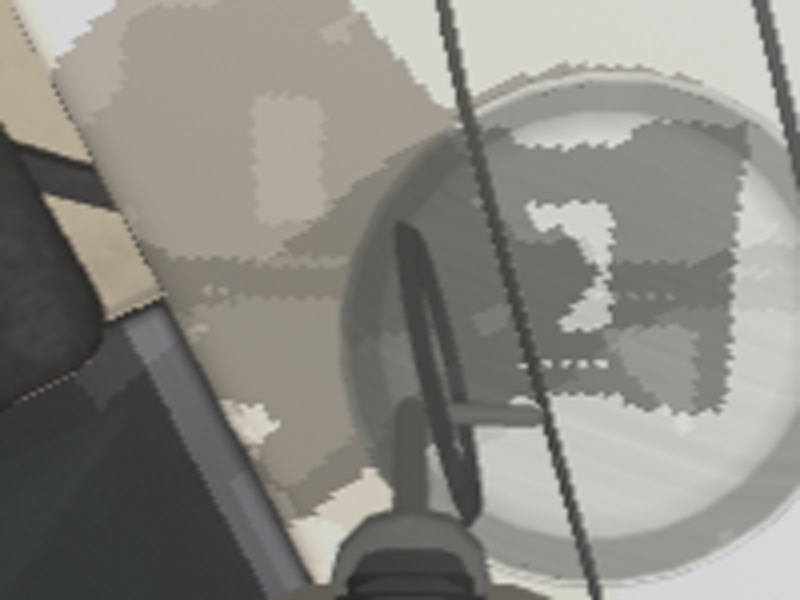

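View pics/d1sc.png

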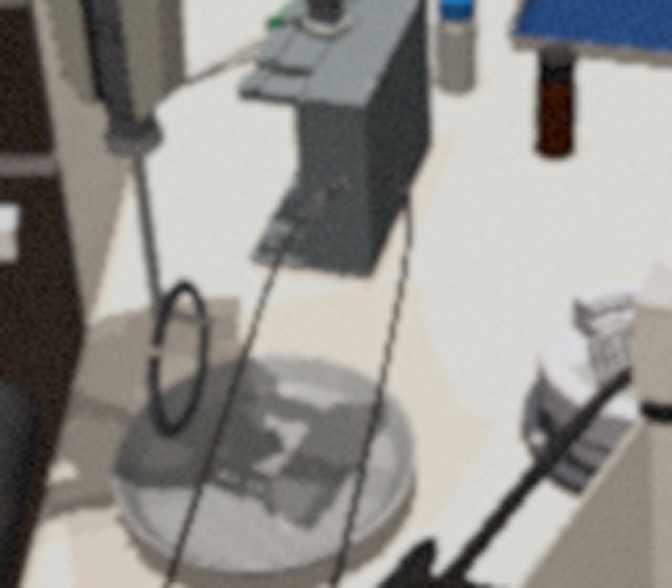

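The ring hangs as expected, leaning a few degrees forward. I'll stand it on the floor and lay it over forward.

```bash
python3 - <<'E'
from rig import arm
from di import *
B=-.040; f0=np.array([0.1,0,-1.0])
arm.servo_line(dt(-.0395,.085),vel=.06)
def st(ps,gap,v):
    s,c=np.sin(np.radians(ps)),np.cos(np.radians(ps))
    S=B+.061*s-.0035*c-.003-gap; z=.008+.061*c-.0001
    h=arm.servo_line(dt(S,z),vel=v,contact_N=6); F=np.array(arm.get_wrist_force())-f0
    print(ps,"S %.1f z %.1f"%(S*1e3,z*1e3),h,"F f %.1f z %.1f"%(F[:2]@f,F[2]),round(arm.get_t(),2)); return h
for ps,g in [(7.5,.001),(14,.001),(22,.0015),(31,.002)]:
    if st(ps,g,.05): break
im,i=snap(arm,"e1"); crop(im,220,90,420,240,4,"pics/e1c.png"); im,_=snap(arm,"e1s","side"); crop(im,180,170,340,310,4.2,"pics/e1sc.png")
E
```

```text
7.5 S -39.5 z 68.4 False F f 0.9 z -0.4 25.04
14 S -32.6 z 67.1 False F f -0.5 z -0.8 25.33
22 S -24.9 z 64.5 False F f -0.5 z -0.0 25.65
31 S -16.6 z 60.2 False F f -0.5 z 0.6 25.98
```

View pics/e1c.png

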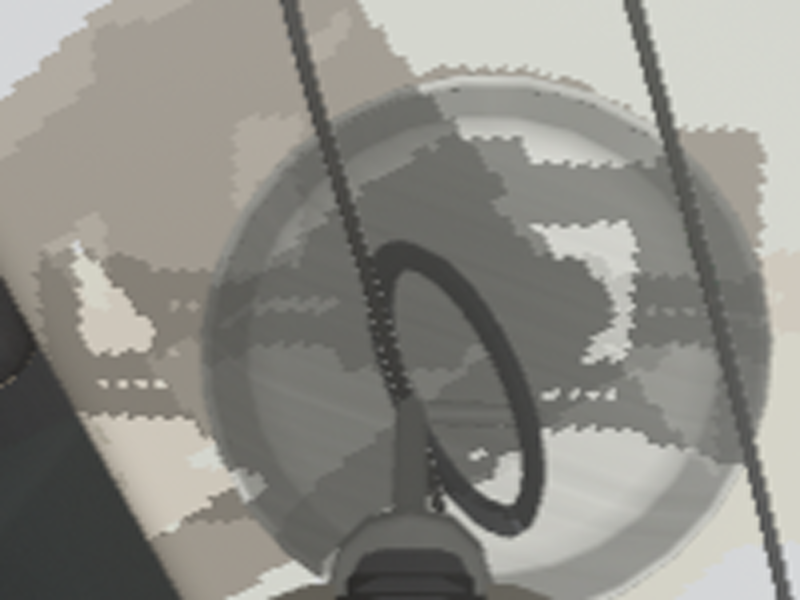

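View pics/e1sc.png

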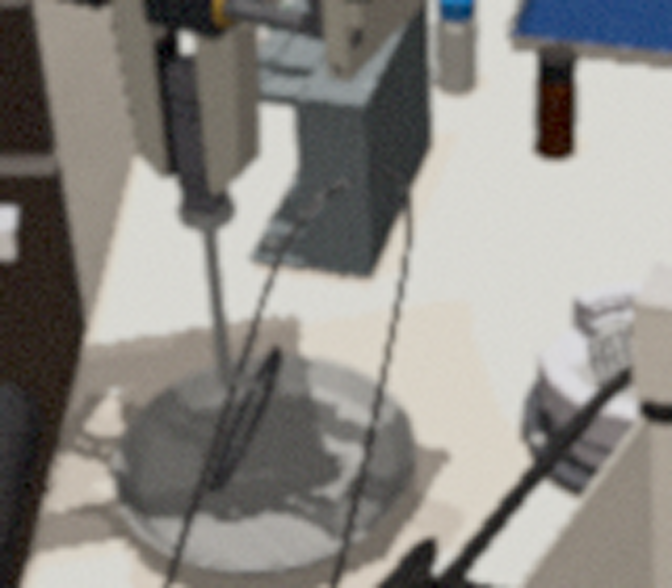

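The ring leans forward, with its band at crop (525,430) close to the foot's tip, because its bottom stands about 15 mm further forward than I planned. I'll move the pick forward to bring the shank behind the band.

```bash
python3 - <<'E'
from rig import arm
from di import *
B=-.026; f0=np.array([0.1,0,-1.0])
def st(ps,gap,v):
    s,c=np.sin(np.radians(ps)),np.cos(np.radians(ps))
    S=B+.061*s-.0035*c-.003-gap; z=.008+.061*c-.0001
    h=arm.servo_line(dt(S,z),vel=v,contact_N=6); F=np.array(arm.get_wrist_force())-f0
    print(ps,"S %.1f z %.1f"%(S*1e3,z*1e3),h,"F f %.1f z %.1f"%(F[:2]@f,F[2]),round(arm.get_t(),2)); return h
st(31,.002,.04)
im,i=snap(arm,"e2"); crop(im,220,90,420,240,4,"pics/e2c.png")
E
```

```text
31 S -2.6 z 60.2 False F f 0.2 z 0.6 26.58
```

View pics/e2c.png

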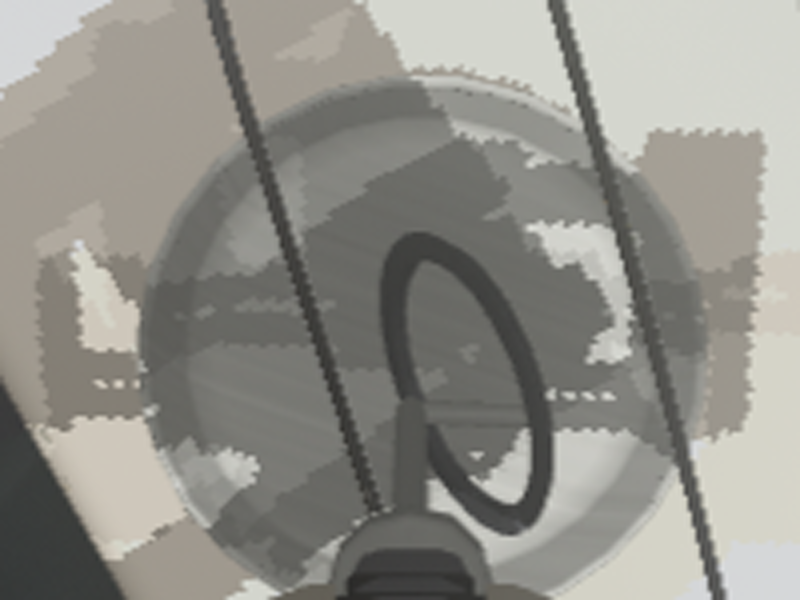

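```bash
python3 - <<'E'
from rig import arm
from h import *
im,_=load("e2"); crop(im,300,140,380,230,6.5,"pics/e2d.png"); im,_=snap(arm,"e2s","side"); crop(im,200,200,300,300,5.9,"pics/e2sc.png"); im,_=snap(arm,"e2t","top"); crop(im,310,210,410,300,6,"pics/e2tc.png")
E
```

```text
(no output)
```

View pics/e2d.png

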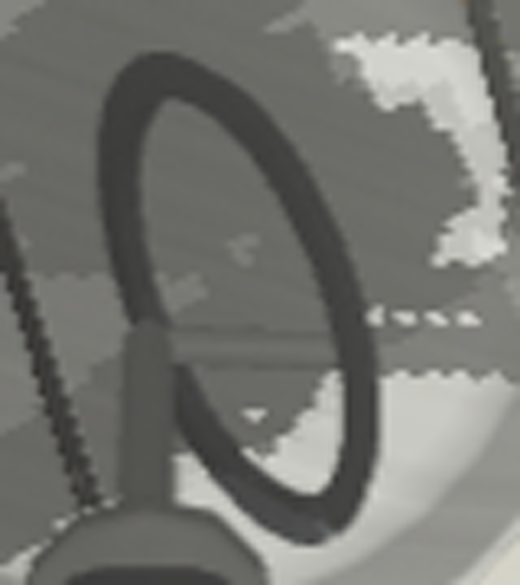

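View pics/e2sc.png

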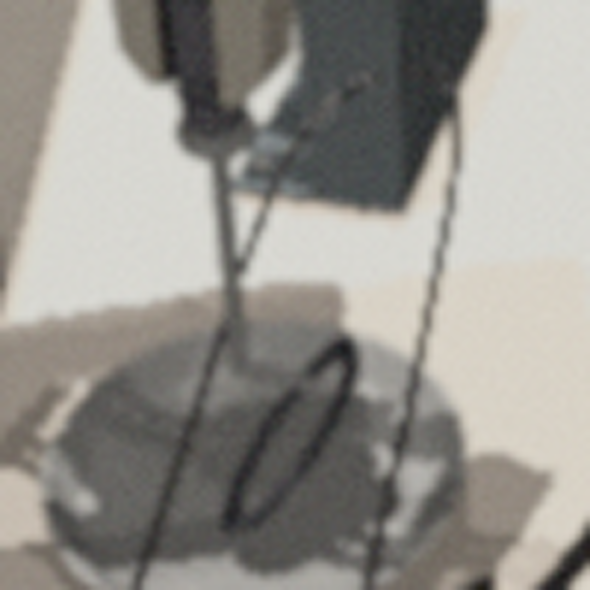

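```bash
cat > rp.py <<'E'
from di import *
g=ex(FD+90)
def ringpts(cs,cl,cz,lean,yaw=0,r=.0305,n=36):
    # ring centre D+cs f+cl g, height cz; lean deg forward from vertical; yaw
    ff=np.array([*ex(FD+yaw),0]);gg=np.array([*ex(FD+yaw+90),0]);u=np.sin(np.radians(lean))*ff+np.array([0,0,np.cos(np.radians(lean))])
    c=np.array([*(D+cs*f+cl*g),cz]); a=np.linspace(0,2*np.pi,n,endpoint=False)
    return c+r*(np.outer(np.cos(a),u)+np.outer(np.sin(a),gg))
def draw(names,P,col=(0,0,255)):
    for nm,(x0,y0,x1,y1,s) in names.items():
        im,i=load(nm); c=cv2.resize(im[y0:y1,x0:x1],None,fx=s,fy=s,interpolation=cv2.INTER_CUBIC)
        for k,(u,v) in enumerate(proj(i,P)): cv2.circle(c,(int((u-x0+.5)*s),int((v-y0+.5)*s)),2,(0,255,0) if k==0 else col,-1)
        cv2.imwrite(f"pics/{nm}_ov.png",c)
E
python3 - <<'E'
from rp import *
# image centre row -> lateral
_,i=load("e2")
P=ringpts(.008,.003,.008+.0335*.89,27)
draw({"e2":(300,140,380,230,6.5),"e2s":(200,200,300,300,5.9)},P)
E
python3 -c "
import cv2,numpy as np
a=cv2.imread('pics/e2_ov.png');b=cv2.imread('pics/e2s_ov.png');h=max(a.shape[0],b.shape[0])
f=lambda x:cv2.copyMakeBorder(x,0,h-x.shape[0],0,0,0)
c=np.hstack([f(a),f(b)]);c=cv2.resize(c,None,fx=.72,fy=.72);cv2.imwrite('pics/ov1.png',c);print(c.shape)"
```

```text
(425, 799, 3)
```

View pics/ov1.png

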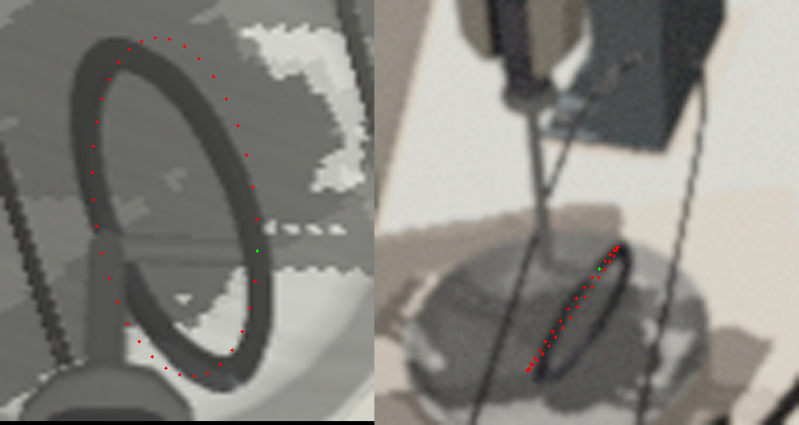

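```bash
python3 - <<'E'
from rp import *
P=ringpts(.007,.003,.008+.0335*.86,32,17)
draw({"e2":(300,140,380,230,6.5),"e2s":(200,200,300,300,5.9)},P)
a=cv2.imread('pics/e2_ov.png');b=cv2.imread('pics/e2s_ov.png');h=max(a.shape[0],b.shape[0])
f_=lambda x:cv2.copyMakeBorder(x,0,h-x.shape[0],0,0,0)
cv2.imwrite('pics/ov2.png',cv2.resize(np.hstack([f_(a),f_(b)]),None,fx=.72,fy=.72))
E
```

```text
(no output)
```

View pics/ov2.png

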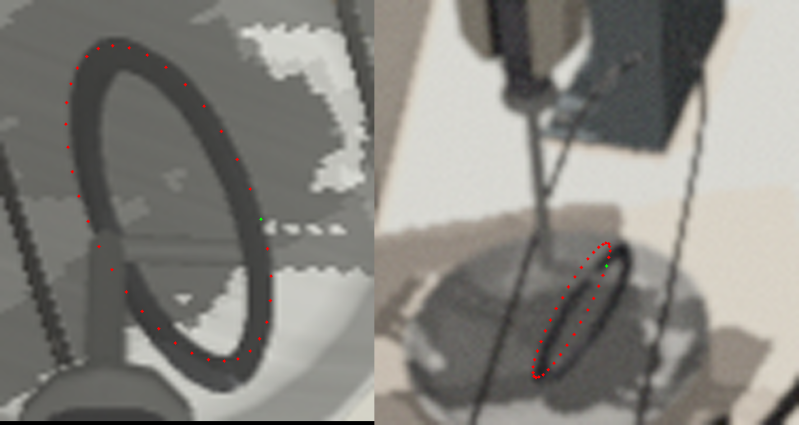

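The ring leans about 30° with its band near the foot's tip, and its bottom is a bit too far forward in the dish. I'll lift slowly so it hangs again, then move it back.

```bash
python3 - <<'E'
from rig import arm
from di import *
arm.servo_line(dt(-.0026,.066),vel=.03); arm.servo_line(dt(-.0026,.080),vel=.03)
print(arm.get_t(),arm.get_wrist_force())
im,i=snap(arm,"e3"); crop(im,300,130,400,230,5.9,"pics/e3c.png"); im,_=snap(arm,"e3s","side")
E
```

```text
27.6917 [ 0.14419355  0.4146852  -0.44551225]
```

View pics/e3c.png

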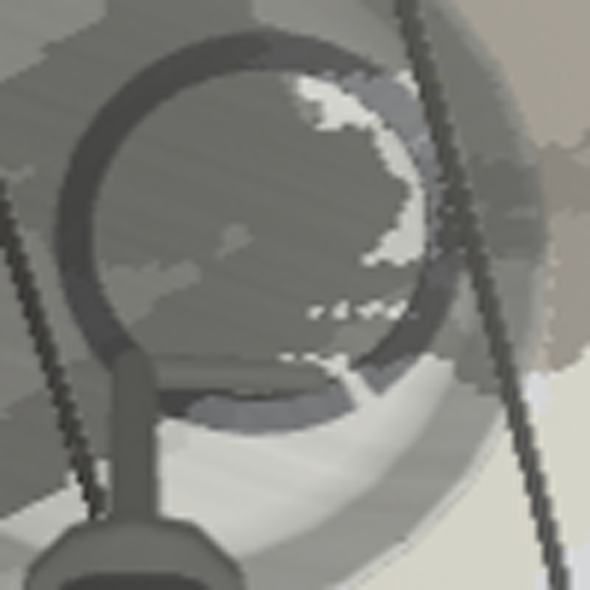

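The ring slipped off the foot and is now lying in the dish, with its split at crop (360,380). I'll raise the pick and check whether it lies flat.

```bash
python3 - <<'E'
from rig import arm
from di import *
p=np.array(arm.get_ee_pos()); arm.servo_line([p[0],p[1],.11+OFF],vel=.12)
print(arm.get_t())
im,i=snap(arm,"v1"); crop(im,240,90,440,230,4,"pics/v1c.png"); im,_=snap(arm,"v1s","side"); crop(im,180,220,320,330,5.4,"pics/v1sc.png")
E
```

```text
28.1917
```

View pics/v1c.png

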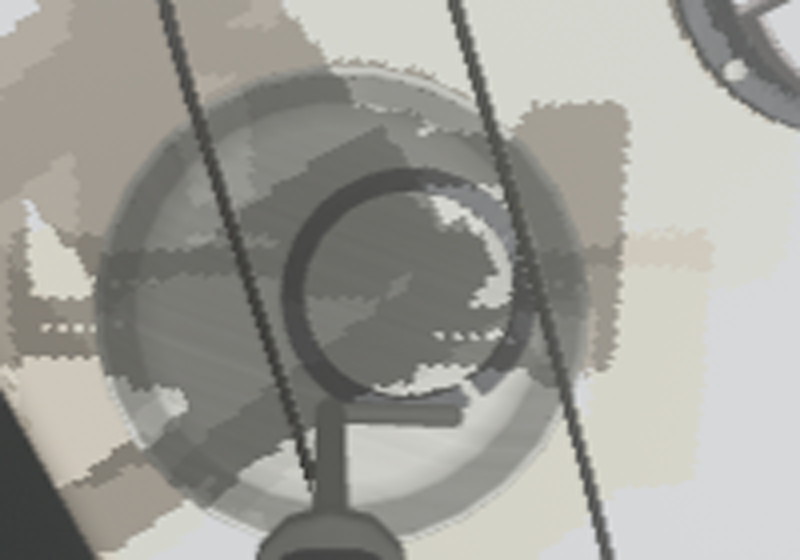

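View pics/v1sc.png

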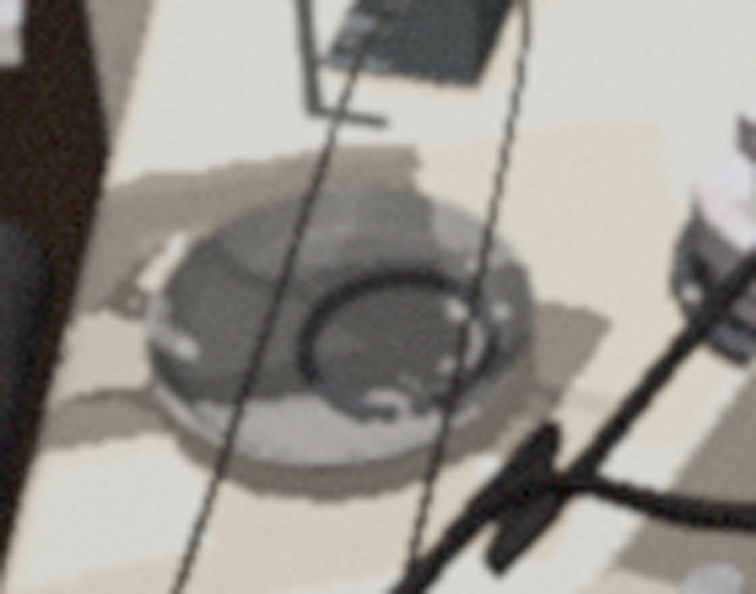

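```bash
python3 - <<'E'
from circ import *
from di import *
for n,u0 in (("v1",(240+410/4,90+287/4)),):
    im,i=load(n); c=onz(i,u0,.0115)[:2]
    for Rr,s in ((.0275,-1),(.0335,1)):
        c=onz(i,u0,.0115)[:2]
        for it in range(4):
            P=edge(im,i,c,.0115,Rr,s,span=.005 if it<2 else .003); x,e=fit(P); c=x[:2]
        d=c-D; print(n,Rr,np.round(x*1e3,1),e*1e3,len(P),"rel dish",np.round(1e3*np.array([d@f,d@ex(FD+90)]),1),"dist",np.hypot(*d)*1e3)
    # dish floor circle in the same image
    c=D
    for it in range(4):
        P=edge(im,i,c,.008,.0535,-1,span=.005);x,e=fit(P);c=x[:2]
    print("dish",np.round(x*1e3,1),e*1e3,len(P))
E
```

```text
v1 0.0275 [475.5 212.9  27. ] 0.17430744986065422 119 rel dish [17.   5.4] dist 17.862631356171715
v1 0.0335 [475.7 212.   33.8] 0.36838977938246503 110 rel dish [17.5  4.7] dist 18.17827422676526
dish [457.  215.6  53.9] 0.28413340651425867 95
```

The ring lies flat (its inner circle fits at 27.0 mm, as it did when seated), but its centre is 18 mm forward of the dish's centre, so its edge is just past the flat floor. I'll set the foot inside the ring and nudge it back about 12 mm.

```bash
python3 - <<'E'
from rig import arm
from di import *
Rg=np.array([.4756,.2126])
def tp(s,zt): return np.array([*(Rg+f*s),zt+OFF])
arm.servo_line(tp(-.008,.10),vel=.1)
f0=np.array(arm.get_wrist_force())
print(arm.servo_line(tp(-.008,.030),vel=.08,contact_N=5),arm.servo_line(tp(-.008,.0160),vel=.02,contact_N=3),np.array(arm.get_wrist_force())-f0,arm.get_ee_pos()[2]-OFF)
im,_=snap(arm,"n1"); crop(im,240,90,440,230,4,"pics/n1c.png")
E
```

```text
False False [-0.19377354  1.70155297  0.67785624] 0.016010289514262838
```

View pics/n1c.png

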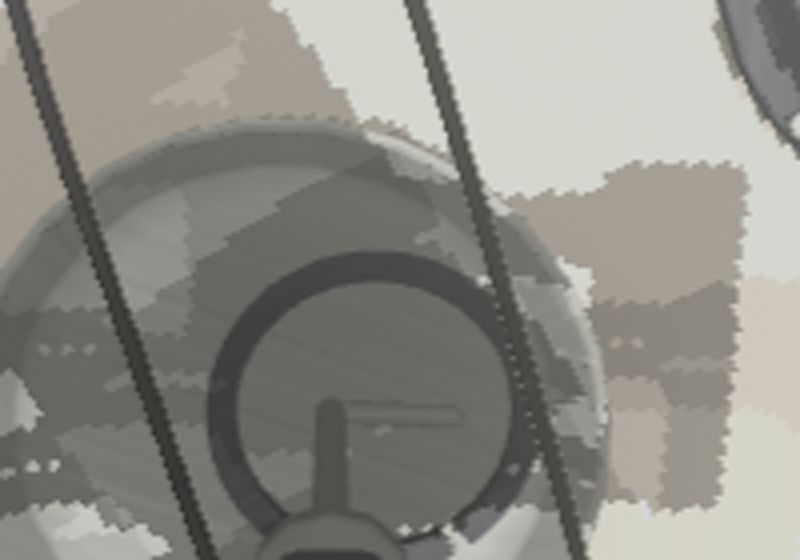

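```bash
python3 - <<'E'
from rig import arm
from circ import *
from di import *
Rg=np.array([.4756,.2126])
def tp(s,zt): return np.array([*(Rg+f*s),zt+OFF])
print(arm.servo_line(tp(-.0365,.0160),vel=.03,contact_N=8),arm.get_wrist_force())
arm.servo_line(tp(-.031,.0160),vel=.03); arm.servo_line(tp(-.031,.10),vel=.1)
im,i=snap(arm,"n2"); crop(im,240,90,440,230,4,"pics/n2c.png"); print(arm.get_t())
for Rr,s in ((.0275,-1),(.0335,1)):
    c=Rg-.012*f
    for it in range(4):
        P=edge(im,i,c,.0115,Rr,s,span=.005 if it<2 else .003); x,e=fit(P); c=x[:2]
    d=c-D; print(Rr,np.round(x*1e3,1),e*1e3,len(P),"rel dish",np.round(1e3*np.array([d@f,d@ex(FD+90)]),1))
E
```

```text
False [ 0.23179509  0.8687087  -0.86154434]
33.0083
0.0275 [464.5 219.1  26.7] 0.35401887167930624 100 rel dish [4.4 6.3]
0.0335 [464.  218.6  33.6] 0.16096649051419373 110 rel dish [4.2 5.7]
```

View pics/n2c.png

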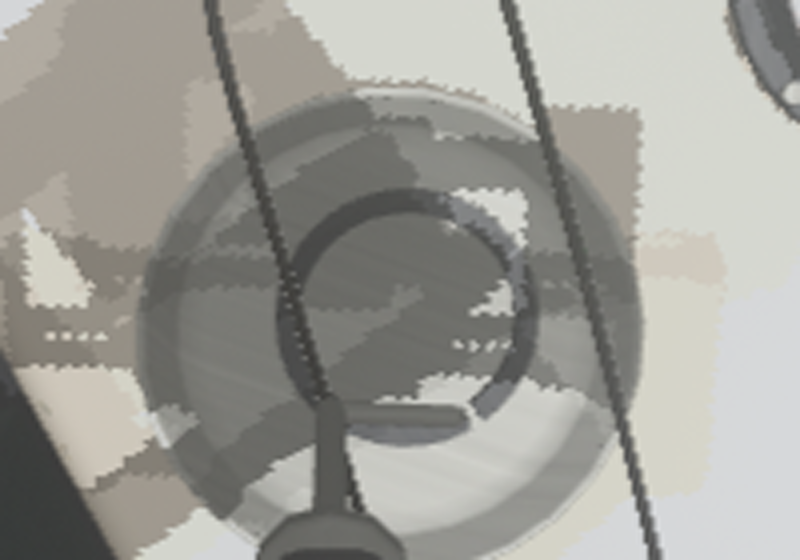

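The ring is flat near the dish's centre. Now I'll take the pick back to its slot along the path it came out by.

```bash
python3 - <<'E'
from rig import arm
from di import *
p=np.array(arm.get_ee_pos()); arm.servo_line([p[0],p[1],.265],vel=.15)
q=np.array([.4662,.3823]); d=ex(166.2)
arm.move_pose([*(q+.057*d),.265],qd(173.3)); print(arm.get_t(),arm.get_qpos())
arm.servo_line([*(q+.057*d),.1615],vel=.15)
im,i=snap(arm,"b1"); crop(im,220,120,420,260,4,"pics/b1c.png"); im,_=snap(arm,"b1s","side"); crop(im,190,120,320,240,5,"pics/b1sc.png"); print(arm.get_t(),arm.get_wrist_force(),arm.get_ee_pos())
E
```

```text
36.0583 [ 5.71221479e-01  2.82727958e-01  1.45016921e+00 -5.81693947e-05
  1.40890271e+00 -2.45286590e+00]
37.0 [ 0.44214158  0.41846117 -0.68049932] [0.41160705 0.39635467 0.16282528]
```

View pics/b1c.png

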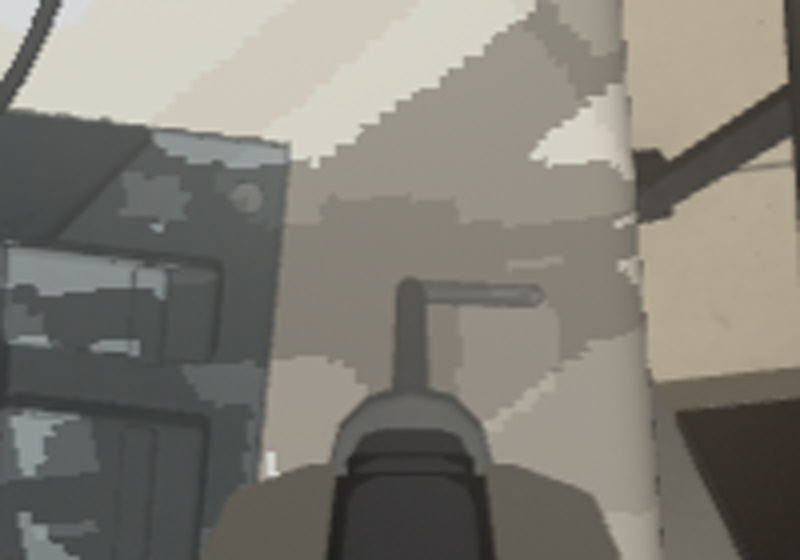

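View pics/b1sc.png

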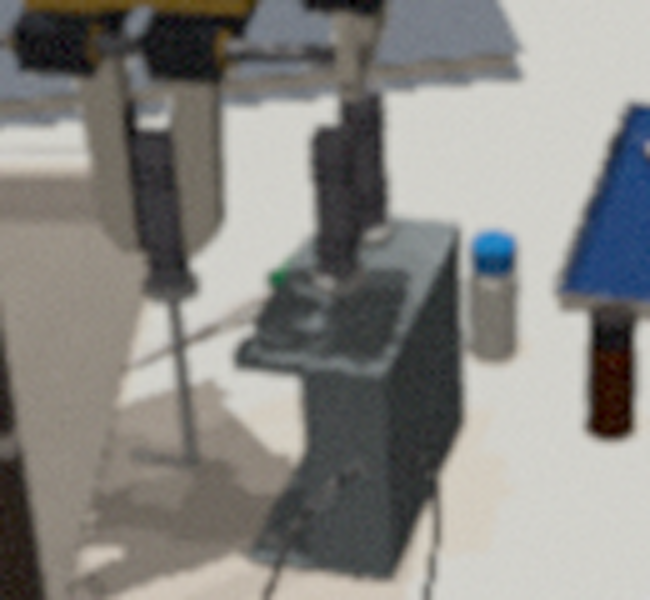

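The pick is in front of its empty slot, which shows at crop rows 362–410 in the wrist view. I'll insert it while guarding for contact.

```bash
python3 - <<'E'
from rig import arm
from di import *
q=np.array([.4662,.3823]); d=ex(166.2)
h=arm.servo_line([*(q+.0005*d),.1610],vel=.06,contact_N=5); print(h,arm.get_ee_pos(),arm.get_wrist_force(),arm.get_t())
if not h:
    f0=np.array(arm.get_wrist_force())
    h=arm.servo_line([*(q+.0005*d),.145],vel=.02,contact_N=3); print(h,arm.get_ee_pos(),np.array(arm.get_wrist_force())-f0,arm.get_t())
im,i=snap(arm,"b2"); crop(im,220,120,420,260,4,"pics/b2c.png"); im,_=snap(arm,"b2s","side"); crop(im,190,120,320,240,5,"pics/b2sc.png")
E
```

```text
False [0.46536734 0.38249213 0.16096063] [ 0.58789234  0.42719754 -1.39376749] 38.0917
True [0.46560979 0.38247631 0.15103182] [-1.37606443 -0.73937336  6.08328457] 38.6417
```

View pics/b2sc.png

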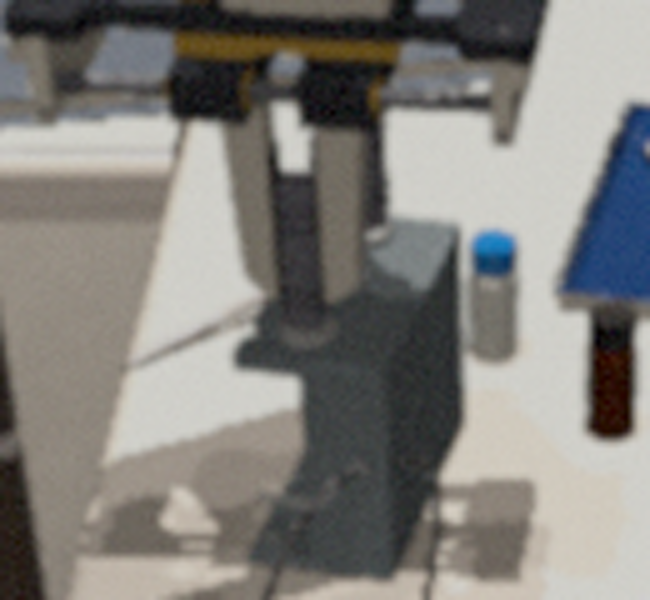

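View pics/b2c.png

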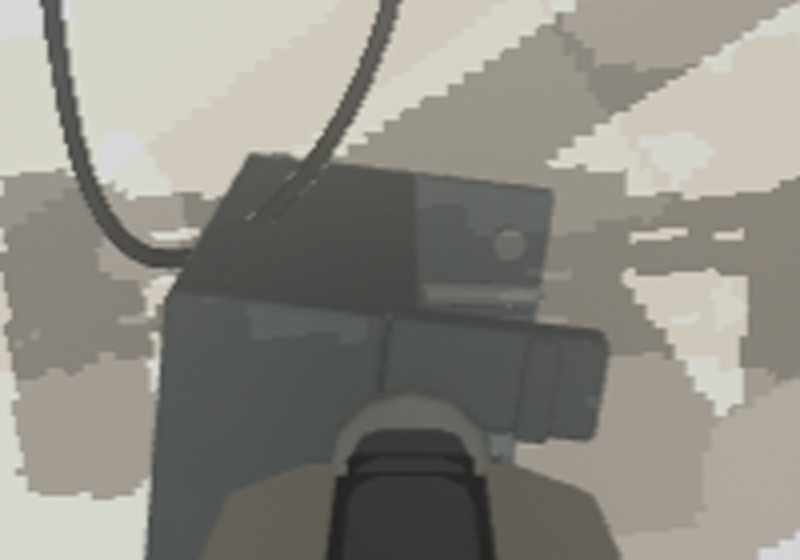

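The collar is seated on the plate behind the kerb, in contact at TCP z = 0.151, the height it was gripped at. I'll release and back off upward.

```bash
python3 - <<'E'
from rig import arm
from di import *
arm.set_gripper(.25,20); arm.pause(.3)
p=np.array(arm.get_ee_pos()); print(arm.get_finger_gap()*93,arm.get_wrist_force())
arm.servo_line([p[0],p[1],p[2]+.025],vel=.05); arm.servo_line([p[0],p[1],.27],vel=.15)
print(arm.get_t(),arm.get_wrist_force())
im,i=snap(arm,"z0"); crop(im,220,80,420,240,3.7,"pics/z0c.png")
arm.move_pose([.53,.43,.26],qd(90)); im,_=snap(arm,"z1"); snap(arm,"z1s","side")
print(arm.get_t())
crop(im,220,60,400,190,4,"pics/z1c.png"); im,_=load("z1s"); crop(im,190,130,320,260,4.5,"pics/z1sc.png")
E
```

```text
23.340106359278263 [ 0.11820774 -0.39301737 -0.29878595]
40.875 [-0.78375559 -0.27578648  0.51189325]
42.3417
```

View pics/z1.png

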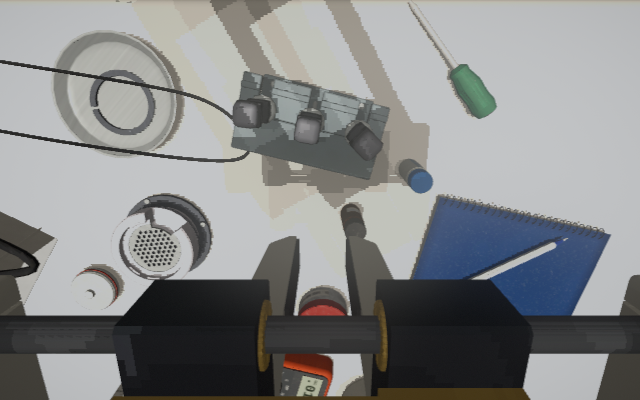

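View pics/z1c.png

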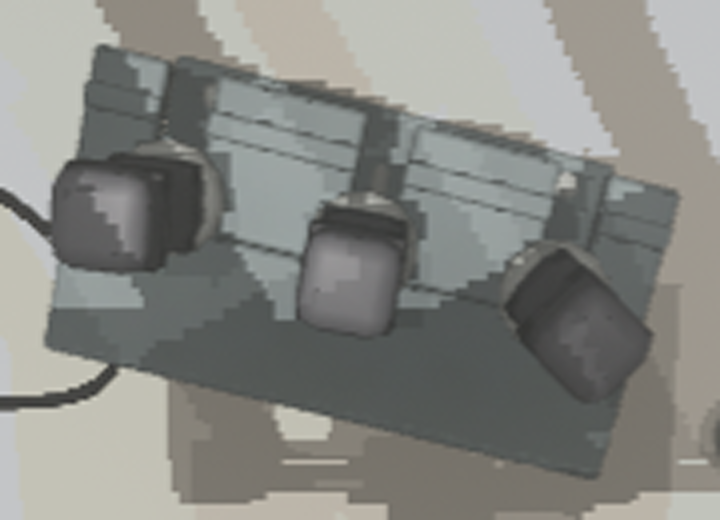

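View pics/z1sc.png

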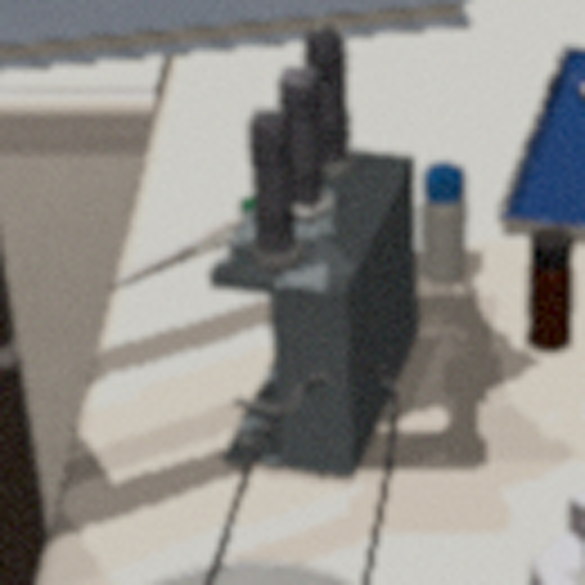

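The pick hangs in its slot as it did at the start, the other picks and the vials have not moved, and the ring is inside the dish. One last ring check, then I'll hand in.

```bash
python3 - <<'E'
from rig import arm
from circ import *
from di import *
im,i=load("z1")
for Rr,s in ((.0275,-1),(.0335,1)):
    c=np.array([.464,.2188])
    for it in range(4):
        P=edge(im,i,c,.0115,Rr,s,span=.004); x,e=fit(P); c=x[:2]
    r=np.hypot(*(P[:,:2]-c).T); print(Rr,np.round(x*1e3,1),round(e*1e3,2),len(P),"off dish centre mm",np.hypot(*(c-D))*1e3)
print(arm.get_wrist_force(),arm.get_t())
arm.finish_job()
E
```

```text
0.0275 [463.9 219.7  26.7] 0.28 115 off dish centre mm 7.618587602647866
0.0335 [464.  219.2  33.9] 0.25 118 off dish centre mm 7.36952485377237
[-0.42883842  0.19386138  0.63185581] 42.3417
the job is handed in; nothing more can be done
```

The ring is out of the head and lying flat in the parts dish. The hook pick is back in its own rack slot, and I handed the job in at 42.3 s of the 72 s allowed.

- **Removing the ring:** I took the hook pick from the rack's −y slot and found the slot-floor height by touch. I then lifted the ring end about 10 mm beside the split. It snapped past the near lugs at about 4 N, slightly below the stated 5–20 N, and swung up and out like a lid.
- **Laying it in the dish:** This did not go quite as planned. The ring stood further forward than I expected and worked out to the end of the foot. When I lifted to re-hang it, it slipped off and fell flat in the dish. It came to rest 18 mm off centre, so I set the foot inside it and pushed it back about 12 mm.
- **Last checks:**
  - The ring's inner and outer edges fitted circles of 26.7 and 33.9 mm radius, with about 0.3 mm error. That is what a flat ring would show.
  - The ring lies about 7.5 mm from the dish's centre, well inside the rim.
  - The pick's collar sits behind the kerb, seated within 1 mm of its original height.
  - The other picks and the vials looked unmoved. I saw one cassette standing in the last wrist view and did not check the other.
  - The gripper was clear of everything.
- **Disagreements between measurements:**
  - The wrist camera put heights about 2–6 mm too low, and 8 mm low at the pick's bevelled handle top.
  - Touching the slot floor differed by about 1.6 mm from my first estimate of the tip height. I used the touch value.
- **Wires over the dish:** The pick and ring worked right among the two thin wires and no contact force showed.

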